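Pack the weighing kit away and lock the scale

ROBOT

A 6-joint arm with a two-finger parallel gripper is mounted at the origin on the work surface. World frame = base frame: x ahead of the robot, y to its left, z up, the work surface at z = 0. Lengths are in mm, angles in rad, forces in N, time in s.
With the tool pointing down it reaches from about 300 to 775 mm from the base axis. Payload 14.6 kg.
Tool frame: the origin (TCP) lies between the finger pads; the fingertips stand 11 mm ahead of it and the grasp point (between the pads) lies 8 mm behind it; z points along the fingers, y is the line along which they close (so a half turn about z gives the same grasp; the last joint's range is limited). The gripper opens to 94 mm and grips with 3 to 60 N. Pads are 16 mm wide; open, the fingers measure 119 mm over their backs; the gripper's body (75 mm by 177 mm) begins 78 mm behind the grasp point.
Start: joints at [-0.067, 0.3, 1.521, -0, 1.321, -0.067], TCP at [549.99, -0.002, 216.446] pointing down, gripper open.
Joint ranges: [-3.03, 3.03], [-0.79, 2.21], [0.23, 2.52], [-1.04, 4.18], [0, 3.07], [-2.55, 2.55]. Speed limits (rad/s): [2.22, 2.22, 2.57, 3.14, 3.14, 3.14].

INTERFACE

Orientations are given as [roll, pitch, yaw] about the fixed x, y, z axes, in that order (R = Rz(yaw) Ry(pitch) Rx(roll)).
In Python, from cell import manip gives the robot as it stands. The module is installed in compiled form; this text tells all that it offers.
- The arm moves only by the tool arm_command, never from a script. Its argument "rows" is one flat list of numbers, 5 for each row, row after row: the shift along the world's x, y, z in mm, then the turn about the world's z in degrees, then the finger opening in mm, from 0 to 94. In form: [dx, dy, dz, twist, jaw, dx, dy, dz, twist, jaw, ...]. A call has 1 to 5 rows; each row shifts and turns the commanded pose from where the row before left it; what a row does not reach is not made up. A row lasts 1/8 s, in which the tool goes at most 62.5 mm and 10.7 degrees, less where a joint would pass 70% of its speed; a pose out of reach is approached as far as the arm can. A call is refused whole if a number of a shift passes 62.5 or a number of a turn 10.7, either way. A call with a gripper value outside its range is refused whole. The fingers move at their own pace and stop on an object; "newtons" is the grip in N (left out, the last holds). Time passes only in rows, so rows that do not move let the fingers close. It gives the time, the measured TCP pose, the force and the opening at its end, in the units of the state.
- manip.read_state(): the state, without advancing time (a new reading comes with each control period).
- manip.camera(name): name is "scene" or "side" or "wrist"; returns a dict with "image" (420x560x3 uint8, blue, green, red), "z_map" (420x560 float32, mm along the optical axis (not along the pixel's ray), 0 where there is no reading), "fx", "fy", "cx", "cy" (pixels), "pose" (4x4, takes a point from camera to world coordinates). Camera axes: x right, y down, z forward; pixel columns grow to the right and rows downward; lengths in mm; the calibration is good to about 2 mm. A picture is of the moment at which its call begins.
- manip.sign_off(): hands the job in, once; it reports no verdict.
The state is a dict: "clock": time; "joints": joint angles; "qd": joint speeds; "effort": joint torques, N m; "eef_pos": TCP position; "eef_rot": TCP orientation; "wrist_force": force on the tool from outside, world axes, zero at the start; "moment": the same for the moment, N m; "finger_gap": finger opening in mm.
Only numpy, scipy, OpenCV 4.12 (cv2) and the standard library are available. Lean on these libraries where they do the work, as an engineer would, in place of code of your own. Each camera call takes 0.05 s, during which the arm holds its last target. There are 200 camera calls.

TASK

The test weighing is finished, so pack the kit for transit: nest the grey storage boxes in the plywood tray one inside another, largest first, each standing flat in the one before. Then put all the steel test weights from the scale's platter into the smallest box, and only when the platter is clear turn the scale's selector knob to its padlock mark, the transport lock. Leave the jar beside the boxes where it stands.

Things in the scene. Friction and masses are not known exactly. Their poses are not given: they have to be found in the camera images.
- box_a: The largest of the storage boxes: open, grey plastic, 208 mm long (x) x 136 wide (y) x 64 high, about 200 g; walls and floor 3 mm. Its +x end wall is thickened inwards at the top into a grip bar 8 mm thick, 16 mm deep, full width, top centre at (100, 0, 64) mm: pinch it across x from above. The -x end has a paper label, no bar. Origin: centre of the underside.
- box_b: The second largest storage box: open, grey plastic, 166 mm long (x) x 120 wide (y) x 58 high, about 150 g; walls and floor 3 mm. Its +x end wall is thickened inwards at the top into a grip bar 8 mm thick, 16 mm deep, full width, top centre at (79, 0, 58) mm: pinch it across x from above. The -x end has a paper label, no bar. Origin: centre of the underside.
- box_c: The third largest storage box: open, grey plastic, 124 mm long (x) x 104 wide (y) x 52 high, about 110 g; walls and floor 3 mm. Its +x end wall is thickened inwards at the top into a grip bar 8 mm thick, 16 mm deep, full width, top centre at (58, 0, 52) mm: pinch it across x from above. The -x end has a paper label, no bar. Origin: centre of the underside.
- box_d: The smallest storage box (always present): open, grey plastic, 82 mm long (x) x 88 wide (y) x 46 high, about 80 g; walls and floor 3 mm. Its +x end wall is thickened inwards at the top into a grip bar 8 mm thick, 16 mm deep, full width, top centre at (37, 0, 46) mm: pinch it across x from above. The -x end has a paper label, no bar. Origin: centre of the underside.
- tray: Low plywood transit tray, 240 mm (x) x 172 mm (y) outside, walls 6 mm thick and 28 mm high, floor 6 mm thick. It does not move. Origin: centre of the underside. The boxes present nest in it, each either end foremost; from one size to the next there are 31 mm of play lengthwise and 10 mm across.
- weight_1: Plain steel cylindrical test weight, 200 g, 66 mm tall in all: body 28 mm across and 42 mm high, thin neck, and a gripping knob 18 mm across from 50 to 66 mm above its foot. Starts upright on the scale's platter. Origin: centre of its foot, z along its axis to the knob. All three weights are alike.
- weight_1_mid (a point): The middle of weight_1, on its axis 33 mm above its foot.
- weight_2: Plain steel cylindrical test weight, 200 g, 66 mm tall in all: body 28 mm across and 42 mm high, thin neck, and a gripping knob 18 mm across from 50 to 66 mm above its foot. Starts upright on the scale's platter. Origin: centre of its foot, z along its axis to the knob.
- weight_2_mid (a point): The middle of weight_2, on its axis 33 mm above its foot.
- weight_3: Plain steel cylindrical test weight, 200 g, 66 mm tall in all: body 28 mm across and 42 mm high, thin neck, and a gripping knob 18 mm across from 50 to 66 mm above its foot. Starts upright on the scale's platter. Origin: centre of its foot, z along its axis to the knob.
- weight_3_mid (a point): The middle of weight_3, on its axis 33 mm above its foot.
- scale: White counter scale, fixed; its x points from front (console) to back. Origin: under it, on the bench. Steel platter 185 mm (x) x 215 mm (y), centre at (37, 0) mm, top 78 mm high. In front the console, 56 mm high, with the selector knob at (-113, -50) mm. Behind the platter, at (141, 50) mm, a display on a post, 150 mm wide, up to 246 mm high.
- selector (a joint): Angle of the selector knob (rad), upright axis, grows clockwise seen from above, -0.06 to 3.2. Five detents: 0, 0.785, 1.571, 2.356, 3.142; let go between two it springs to the nearer. At 0 its white pointer points to the scale's +y, at 1.571 to the scale's +x. The transport lock (broad black mark, padlock sign) is at 0.785. Turning takes under 0.1 N m.
- selector_grip (a point): On the knob's axis, 79 mm above the bench, mid-grip of its bar: black, 12 mm thick, 46 mm long, 26 mm tall (65 to 91 mm above the bench), on a skirt 48 mm across. This frame turns with the selector: its x runs along the bar towards the pointer's white end; pinch across its y.
- lock_mark (a point): The marked transport-lock place on the dial face: the selector's white pointer must point to it. It lies 36 mm from the selector's axis, at the level of the console.
- grease_jar: White jar with a black lid, 60 mm across, 65 mm tall, standing to the right of the boxes (towards -y); not to be shifted. Origin: centre of its underside.
Mind the look-alikes: they are no part of the job. What is shaped like the weight_3 but red is not meant.

How it is judged (in metres and radians):
On the way, in this order (a step that is already met when the one before it is completed fails the run):
1. the largest box, if present, stands flat in the transit tray, inside any larger box (z of box_a in the frame of tray between 0.003 and 0.012 m and horizontal distance between box_a and tray below 0.08 m and angle between box_a's own z axis and vertical below 0.06 rad), for 0.2 s.
2. the second largest box, if present, stands flat in the transit tray, inside any larger box (z of box_b in the frame of tray between 0.003 and 0.015 m and horizontal distance between box_b and tray below 0.08 m and angle between box_b's own z axis and vertical below 0.06 rad and horizontal distance between box_b and box_a below 0.03 m and z of box_b in the frame of box_a between 0.0012 and 0.006 m), for 0.2 s.
3. the third largest box, if present, stands flat in the transit tray, inside any larger box (z of box_c in the frame of tray between 0.003 and 0.018 m and horizontal distance between box_c and tray below 0.08 m and angle between box_c's own z axis and vertical below 0.06 rad and horizontal distance between box_c and box_a below 0.052 m and z of box_c in the frame of box_a between 0.0012 and 0.009 m and horizontal distance between box_c and box_b below 0.03 m and z of box_c in the frame of box_b between 0.0012 and 0.006 m), for 0.2 s.
4. the smallest box, if present, stands flat in the transit tray, inside any larger box (z of box_d in the frame of tray between 0.003 and 0.021 m and horizontal distance between box_d and tray below 0.08 m and angle between box_d's own z axis and vertical below 0.06 rad and horizontal distance between box_d and box_a below 0.075 m and z of box_d in the frame of box_a between 0.0012 and 0.012 m and horizontal distance between box_d and box_b below 0.052 m and z of box_d in the frame of box_b between 0.0012 and 0.009 m and horizontal distance between box_d and box_c below 0.03 m and z of box_d in the frame of box_c between 0.0012 and 0.006 m), for 0.2 s.
5. all the weights lie in the smallest box (x of weight_1_mid in the frame of box_d between -0.04 and 0.04 m and y of weight_1_mid in the frame of box_d between -0.043 and 0.043 m and z of weight_1_mid in the frame of box_d between 0 and 0.05 m and x of weight_2_mid in the frame of box_d between -0.04 and 0.04 m and y of weight_2_mid in the frame of box_d between -0.043 and 0.043 m and z of weight_2_mid in the frame of box_d between 0 and 0.05 m and x of weight_3_mid in the frame of box_d between -0.04 and 0.04 m and y of weight_3_mid in the frame of box_d between -0.043 and 0.043 m and z of weight_3_mid in the frame of box_d between 0 and 0.05 m), for 0.2 s.
6. the selector is at the transport lock (value of joint selector between 0.625 and 0.945 rad), for 0.2 s.
At the end, for the whole second after the job is handed in: Every box present stands flat (within 0.06 rad) on the floor of the next larger one, the largest on the floor of the tray; every weight present lies in the smallest box; the selector is within 0.16 rad of the transport lock (0.785 rad); boxes and weights at rest (below 0.03 m/s) (all of step 1 and all of step 2 and all of step 3 and all of step 4 and all of step 5 and all of step 6 and linear speed of each of box_a, box_b, box_c, box_d, weight_1, weight_2, weight_3 below 0.03 m/s); the robot touches nothing.
It fails at once if the jar is moved more than 50 mm (distance of grease_jar from where it was at the start of the episode above 0.05 m).
Of box_a, box_b, box_c only 2 to 3 are there at a start; the rules pass over those that are not, and their reading is None.
Of weight_1, weight_2, weight_3 only 2 to 3 are there at a start; the rules pass over those that are not, and their reading is None.
At some moment in a run one of box_a, box_b, box_c, box_d may be knocked a few centimetres aside while the robot is not near it.
It also fails if it takes over 210 s, if anything falls off the work surface, if the arm or the gripper's body presses on something with over 40 N, if the wrist force passes 120 N, or if a joint passes its speed limit or range.

## Working session

There is one attempt and no reset: what is moved stays moved. The work goes in short steps, Python scripts to look and compute and a tool call to move; the robot and the scene stay as the last step left them, time stands still between calls to the robot, and variables do not carry over. Pictures are saved under pics/ and viewed, on a budget of 14 in all, crops included, one or two more only if the job needs it, and the job is handed in when it is done.

Besides the shell and the picture viewer there is one more tool, called after "Emit:" in YAML: its name, and indented under it one key for each argument. arm_command: Moves the arm, as the interface text tells. Its arguments: {"type":"object","properties":{"rows":{"type":"array","items":{"type":"number"}},"newtons":{"type":"number"}},"required":["rows"]}

```bash
mkdir -p pics; cat > h.py <<'E'
import numpy as np, cv2
from cell import manip
def cam(n):
    c=manip.camera(n); 
    return c
def world(c,step=1):
    z=c["z_map"]; v,u=np.mgrid[0:z.shape[0],0:z.shape[1]]
    P=np.stack([(u-c["cx"])/c["fx"]*z,(v-c["cy"])/c["fy"]*z,z],-1)
    T=c["pose"]; W=P@T[:3,:3].T+T[:3,3]; W[z<=0]=np.nan
    return W
E
python3 - <<'E'
from h import *
for n in ("scene","side"):
    c=cam(n); cv2.imwrite(f"pics/{n}0.png",c["image"]); np.savez(f"pics/{n}0.npz",**c)
    print(n,c["pose"].round(2).tolist(),c["fx"])
print(manip.read_state())
E
```

```text
scene [[-0.76, 0.5, -0.4, 1004.89], [0.65, 0.59, -0.49, 480.46], [-0.01, -0.63, -0.77, 919.1], [0.0, 0.0, 0.0, 1.0]] 411.6326010224095
side [[1.0, -0.07, 0.07, 421.46], [-0.1, -0.67, 0.73, -1334.52], [-0.0, -0.74, -0.67, 1276.31], [0.0, 0.0, 0.0, 1.0]] 532.5267168619877
{'clock': 0.1, 'joints': array([-6.66362602e-02,  3.00421374e-01,  1.52151166e+00, -1.01923995e-05,
        1.32075815e+00, -6.66154965e-02]), 'qd': array([ 1.07148761e-04, -2.01656240e-03, -1.53678092e-03, -1.13738593e-03,
        3.13032099e-05, -1.13782472e-03]), 'effort': array([ 1.84928511e-03, -5.32644153e+01, -3.53284299e+01,  7.10431044e-02,
        2.34944851e-02, -7.30603051e-05]), 'eef_pos': array([ 5.49763016e+02, -9.63112811e-03,  2.15942985e+02]), 'eef_rot': array([-3.14049591e+00, -6.32739867e-05,  1.57077806e+00]), 'wrist_force': array([ 0.23306637,  0.46835886, -0.9727083 ]), 'moment': array([-0.0239323 ,  0.00391616,  0.01509292]), 'finger_gap': 94.30297307171746}
```

View pics/scene0.png

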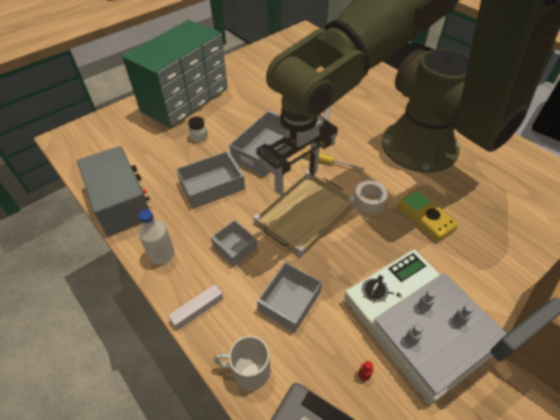

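View pics/side0.png

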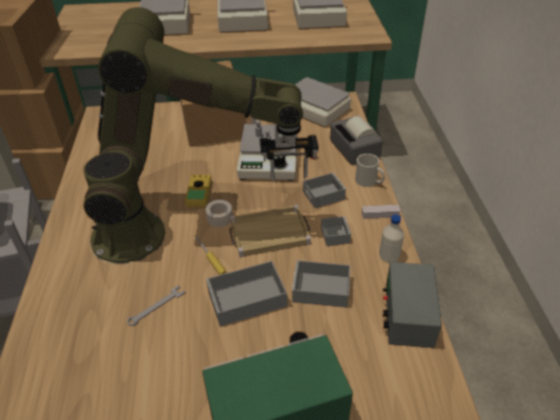

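Scene shows four grey boxes: A (265,145), B (210,180), D (233,243) and C (290,297). It also shows the tray (302,212), three grey weights on the platter at (428,298), (464,314) and (415,332), the red decoy (366,370) on the bench, and the jar (197,129). Next I measure from depth.

```bash
cat >> h.py <<'E'
def topdown(clouds,x0=150,x1=900,y0=-520,y1=560,r=2):
    H=np.full((int((x1-x0)/r),int((y1-y0)/r)),-1.,np.float32); C=np.zeros(H.shape+(3,),np.uint8)
    for W,im in clouds:
        ok=np.isfinite(W[...,0])&(W[...,0]>x0)&(W[...,0]<x1-1)&(W[...,1]>y0)&(W[...,1]<y1-1)&(W[...,2]<330)&(W[...,2]>-20)
        p=W[ok]; c=im[ok]; o=np.argsort(p[:,2]); p=p[o]; c=c[o]
        i=((x1-p[:,0])/r).astype(int).clip(0,H.shape[0]-1); j=((y1-p[:,1])/r).astype(int).clip(0,H.shape[1]-1)
        for a,b,z,k in zip(i,j,p[:,2],c):
            if z>H[a,b]: H[a,b]=z; C[a,b]=k
    return H,C
E
python3 - <<'E'
from h import *
cl=[]
for n in ("scene","side"):
    c=dict(np.load(f"pics/{n}0.npz")); c["cx"]=float(c["cx"]); W=world(c); cl.append((W,c["image"]))
    np.save(f"pics/W_{n}.npy",W)
H,C=topdown(cl)
cv2.imwrite("pics/td.png",C); np.save("pics/H.npy",H)
hh=cv2.applyColorMap((H.clip(0,120)*2).astype(np.uint8),cv2.COLORMAP_JET)
cv2.imwrite("pics/td2.png",np.vstack([cv2.resize(C,(560,390)),cv2.resize(hh,(560,390))])[:, :][:780] if 0 else cv2.resize(hh,(540,375)))
print(H.shape)
E
```

```text
(375, 540)
```

View pics/td.png

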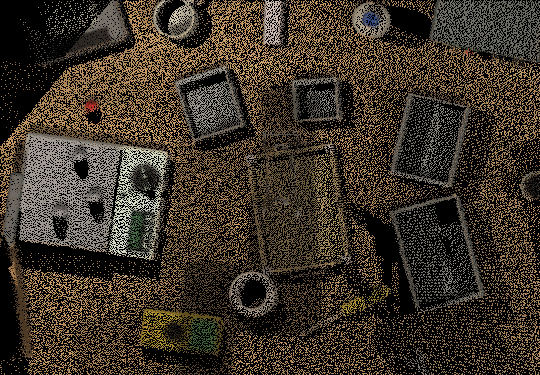

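Top-down view (x=900-2·row, y=560-2·col): A (438,250), B (430,140), D (317,100), C (210,105), tray (298,208), scale (90,195). Now I fit the rims.

```bash
cat >> h.py <<'E'
DIM=dict(box_a=(208,136,64),box_b=(166,120,58),box_c=(124,104,52),box_d=(82,88,46),tray=(240,172,28))
def fit(P,name,cx,cy,bz=0,verbose=True):
    """P Nx3 points; returns centre, yaw of long axis; and bar-end score"""
    L,Wd,h=DIM[name]; R=np.hypot(L,Wd)/2+18
    q=P[(np.abs(P[:,2]-bz-h)<5)&(np.hypot(P[:,0]-cx,P[:,1]-cy)<R)]
    # cluster in grid, keep the largest component
    g=np.zeros((200,200),np.uint8); ij=((q[:,:2]-[cx,cy])/3+100).astype(int); g[ij[:,0],ij[:,1]]=1
    g=cv2.dilate(g,np.ones((5,5))); n,lab,st,_=cv2.connectedComponentsWithStats(g)
    k=1+st[1:,4].argmax(); q=q[lab[ij[:,0],ij[:,1]]==k]
    (c0,c1),(w,hh),a=cv2.minAreaRect(q[:,:2].astype(np.float32)); a=np.deg2rad(a)
    if abs(w-L)+abs(hh-Wd)>abs(w-Wd)+abs(hh-L): a+=np.pi/2; w,hh=hh,w
    a=(a+np.pi/2)%np.pi-np.pi/2
    d=q[:,:2]-[c0,c1]; lx=d@[np.cos(a),np.sin(a)]; ly=d@[-np.sin(a),np.cos(a)]
    m=np.abs(ly)<Wd/2-12
    bar=lambda s:int((m&(s*lx>L/2-8)&(s*lx<L/2-4)).sum()); 
    if verbose: print(name,"c",round(c0,1),round(c1,1),"yaw",round(np.degrees(a),1),"size",round(w,1),round(hh,1),"z",round(np.median(q[:,2]),1),"n",len(q),"bar+",bar(1),"bar-",bar(-1))
    return c0,c1,a
E
python3 - <<'E'
from h import *
for n in ("scene","side"):
    W=np.load(f"pics/W_{n}.npy"); P=W[np.isfinite(W[...,0])].reshape(-1,3); print(n)
    for b,x,y in (("box_a",400,-316),("box_b",620,-300),("box_c",690,140),("box_d",700,-74),("tray",484,-36)):
        try: fit(P,b,x,y)
        except Exception as e: print(b,e)
    # weights knobs
    q=P[(P[:,2]>131)&(P[:,2]<150)&(P[:,0]>350)&(P[:,0]<650)&(P[:,1]>250)&(P[:,1]<530)]
    if len(q):
        g=np.zeros((100,100),np.uint8); ij=((q[:,:2]-[350,250])/3).astype(int); g[ij[:,0],ij[:,1]]=1
        k,lab=cv2.connectedComponents(g); l=lab[ij[:,0],ij[:,1]]
        for i in range(1,k):
            s=q[l==i]
            if len(s)>5: print("w",s[:,:2].min(0).round(),s[:,:2].max(0).round(),s.mean(0).round(),len(s))
    pl=P[(abs(P[:,2]-78)<3)&(P[:,0]>350)&(P[:,0]<660)&(P[:,1]>200)&(P[:,1]<530)]
    if len(pl)>50: print("platter",cv2.minAreaRect(pl[:,:2].astype(np.float32)))
    im=cv2.imread(f"pics/{n}0.png"); 
c=dict(np.load("pics/scene0.npz")); im=c["image"]
cv2.imwrite("pics/crop1.png",np.hstack([cv2.resize(im[100:340,160:330],(400,565),interpolation=3),cv2.resize(im[250:390,340:510],None,fx=2.35,fy=2.35,interpolation=3)[:565].copy() if 0 else cv2.resize(im[245:390,340:510],(400,565),interpolation=3)]))
E
```

```text
scene
box_a c 394.7 -324.6 yaw 14.3 size 212.9 114.1 z 63.4 n 185 bar+ 1 bar- 18
box_b c 618.5 -297.8 yaw -12.9 size 167.0 126.8 z 57.3 n 347 bar+ 0 bar- 30
box_c c 692.2 141.1 yaw 17.6 size 126.0 104.7 z 51.3 n 433 bar+ 58 bar- 5
box_d c 700.6 -71.6 yaw 3.8 size 83.6 90.1 z 45.4 n 272 bar+ 30 bar- 0
tray c 480.5 -26.4 yaw 4.4 size 263.0 207.9 z 27.8 n 735 bar+ 52 bar- 47
w [353. 528.] [361. 529.] [357. 529. 139.] 9
w [465. 433.] [484. 449.] [476. 441. 141.] 84
w [497. 363.] [514. 380.] [506. 371. 141.] 75
w [578. 392.] [594. 409.] [587. 401. 141.] 80
platter ((476.19366455078125, 401.07684326171875), (241.91627502441406, 283.4368896484375), 81.84618377685547)
side
box_a c 392.1 -316.5 yaw 14.7 size 208.9 145.1 z 63.2 n 390 bar+ 1 bar- 36
box_b c 618.2 -301.7 yaw -13.7 size 167.1 127.3 z 56.9 n 312 bar+ 0 bar- 31
box_c c 692.1 136.5 yaw 15.8 size 129.9 114.4 z 50.8 n 154 bar+ 20 bar- 4
box_d c 699.7 -76.3 yaw 3.7 size 84.4 98.0 z 45.0 n 142 bar+ 18 bar- 0
tray c 472.3 -36.8 yaw 7.4 size 279.6 188.0 z 27.3 n 469 bar+ 1 bar- 9
w [351. 520.] [368. 528.] [359. 524. 140.] 12
w [467. 425.] [479. 438.] [472. 432. 140.] 15
w [497. 354.] [509. 369.] [504. 362. 140.] 14
platter ((475.3143005371094, 417.57275390625), (211.65057373046875, 330.96710205078125), 55.97234344482422)
```

View pics/crop1.png

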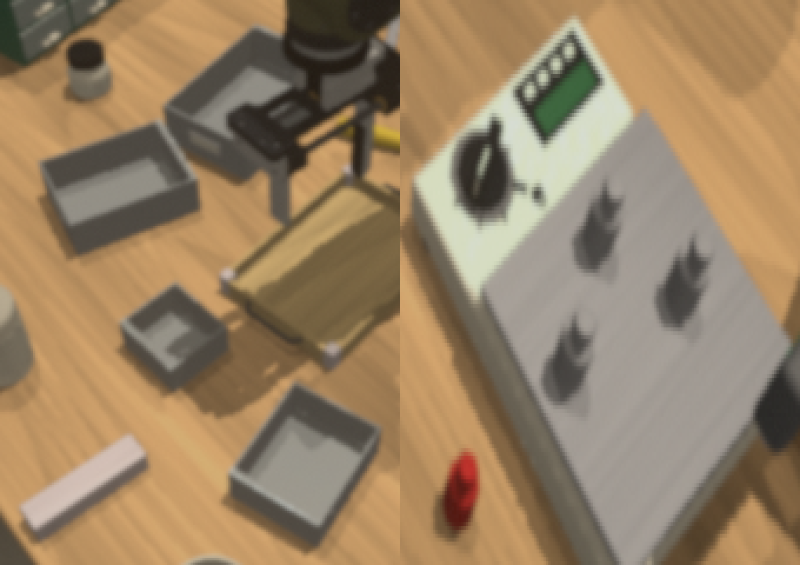

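C, D show the bar at world +x; A, B at world -x (A's label is visible at its +x end). Weights: three grey on the platter; the red one is on the bench (not meant). Move over A's bar and look from there.

Emit:
arm_command:
  rows: [-32, -43, 8, 1.8, 60, -32, -43, 8, 1.8, 60, -32, -43, 8, 1.8, 60, -32, -43, 8, 1.8, 60, -32, -43, 0, 1.8, 60]
  newtons: 60

```text
clock: 0.72
eef_pos: [388.9, -216.2, 248.9]
eef_rot: [3.141, 0.001, 1.729]
wrist_force: [0.9, -1.0, -0.1]
finger_gap: 59.9
```

Emit:
arm_command:
  rows: [-32, -43, 0, 1.8, 60, -32, -43, 0, 1.8, 60, -30, -43, 0, 1.9, 60, 0, 0, 0, 0, 60, 0, 0, 0, 0, 60]

```text
clock: 1.35
eef_pos: [296.1, -343.6, 248.2]
eef_rot: [-3.142, -0.001, 1.823]
wrist_force: [0.3, 0.4, -0.8]
finger_gap: 59.9
```

```bash
cat >> h.py <<'E'
def pts(c):
    W=world(c); return W[np.isfinite(W[...,0])].reshape(-1,3)
E
python3 - <<'E'
from h import *
c=cam("scene"); P=pts(c); np.save("pics/P1.npy",P); np.savez("pics/scene1.npz",**c)
s=manip.read_state(); print(s["eef_pos"].round(1),s["eef_rot"].round(3),s["finger_gap"])
for b,x,y in (("box_a",394,-320),("box_b",618,-300),("box_c",692,140),("box_d",700,-73),("tray",484,-36)): fit(P,b,x,y)
w=cam("wrist"); cv2.imwrite("pics/w1.png",np.hstack([w["image"][:, :],cv2.resize(c["image"][130:290,200:400],(240,192))[:0] if 0 else np.zeros((420,0,3),np.uint8)])); np.savez("pics/wrist1.npz",**w)
print(w["pose"].round(2).tolist())
Q=pts(w); print("wrist"); 
for b,x,y in (("box_a",394,-320),): fit(Q,b,x,y)
E
```

```text
[ 296.5 -343.3  248.3] [ 3.142 -0.     1.824] 59.9502219805659
box_a c 391.5 -312.7 yaw 14.0 size 213.7 142.2 z 63.3 n 363 bar+ 4 bar- 39
box_b c 601.5 -300.2 yaw -12.9 size 198.7 138.1 z 57.0 n 370 bar+ 0 bar- 0
box_c c 692.2 141.1 yaw 17.6 size 127.0 105.2 z 51.2 n 436 bar+ 51 bar- 8
box_d c 699.9 -71.9 yaw 2.9 size 84.4 91.0 z 45.4 n 268 bar+ 28 bar- 8
tray c 480.8 -21.6 yaw 6.5 size 266.2 207.5 z 27.8 n 773 bar+ 70 bar- 24
[[0.97, 0.24, 0.07, 276.14], [0.25, -0.93, -0.26, -266.24], [0.0, 0.27, -0.96, 417.59], [0.0, 0.0, 0.0, 1.0]]
wrist
box_a c 409.4 -306.0 yaw 14.6 size 246.9 136.1 z 64.7 n 3192 bar+ 0 bar- 0
```

View pics/w1.png

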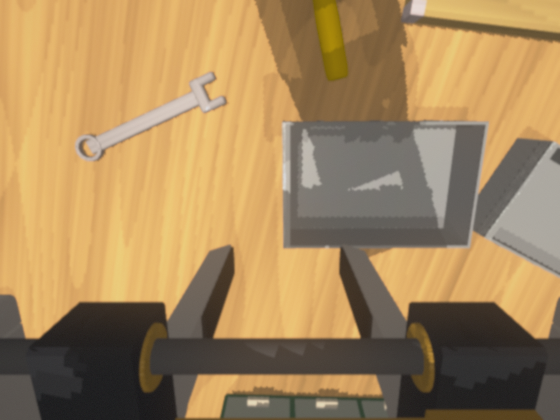

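Wrist view: box A rim corners (284,122), (486,122), (473,247), (283,247), with the bar at the left end. I ray-cast those to z=64 and get the tray from its rim points.

```bash
cat >> h.py <<'E'
def ray(c,u,v,z):
    d=np.stack([(np.asarray(u,float)-c["cx"])/c["fx"],(np.asarray(v,float)-c["cy"])/c["fy"],np.ones(np.size(u))],-1)@c["pose"][:3,:3].T
    o=c["pose"][:3,3]; return o+d*((z-o[2])/d[:,2])[:,None]
E
python3 - <<'E'
from h import *
w=dict(np.load("pics/wrist1.npz")); c=ray(w,[284,486,473,283],[122,122,247,247],64); print(c.round(1), c.mean(0).round(1))
Q=pts(w); r=Q[abs(Q[:,2]-64)<4]; 
u=np.array([np.cos(.25),np.sin(.25)]); d=r[:,:2]-[393,-318]; lx=d@u; ly=d@[-u[1],u[0]]
m=(abs(ly)<55)&(abs(lx)<130); print(np.histogram(lx[m],bins=np.arange(-116,120,4)))
m=(abs(lx)<80)&(abs(ly)<90); print(np.histogram(ly[m],bins=np.arange(-90,90,4)))
P=np.load("pics/P1.npy"); t=P[(abs(P[:,2]-28)<3)&(abs(P[:,0]-485)<150)&(abs(P[:,1]+36)<115)]
H=np.zeros((300,230),np.uint8); H[(635-t[:,0]).astype(int).clip(0,299),(80-t[:,1]).astype(int).clip(0,229)]=255
im=dict(np.load("pics/scene1.npz"))["image"]
cv2.imwrite("pics/tray.png",np.hstack([cv2.resize(H,(460,600),interpolation=0)]))
E
```

```text
[[ 275.2 -271.7   64. ]
 [ 472.3 -220.4   64. ]
 [ 513.  -349.1   64. ]
 [ 307.8 -402.5   64. ]] [ 392.1 -310.9   64. ]
(array([  0,   0,  22, 397, 301,   0,   0,   0,   0,   0,   0,   0,   0,
         0,   0,   0,   0,   0,   0,   0,   0,   0,   0,   0,   0,   0,
         0,   0,   0,   0,   0,   0,   0,   0,   0,   0,   0,   0,   0,
         0,   0,   0,   0,   0,   0,   0,   0,   0,   0,   0,   0,   0,
         0,  43, 503,   6,   0,   0]), array([-116, -112, -108, -104, -100,  -96,  -92,  -88,  -84,  -80,  -76,
        -72,  -68,  -64,  -60,  -56,  -52,  -48,  -44,  -40,  -36,  -32,
        -28,  -24,  -20,  -16,  -12,   -8,   -4,    0,    4,    8,   12,
         16,   20,   24,   28,   32,   36,   40,   44,   48,   52,   56,
         60,   64,   68,   72,   76,   80,   84,   88,   92,   96,  100,
        104,  108,  112,  116]))
(array([  0,   0,   0,   0,   0,   0,   0, 288, 268,   0,   0,   0,   0,
         0,   0,   0,   0,   0,   0,   0,   0,   0,   0,   0,   0,   0,
         0,   0,   0,   0,   0,   0,   0,   0,   0,   0,   0,   0,   0,
         0, 242, 282,   0,   0]), array([-90, -86, -82, -78, -74, -70, -66, -62, -58, -54, -50, -46, -42,
       -38, -34, -30, -26, -22, -18, -14, -10,  -6,  -2,   2,   6,  10,
        14,  18,  22,  26,  30,  34,  38,  42,  46,  50,  54,  58,  62,
        66,  70,  74,  78,  82,  86]))
```

View pics/tray.png

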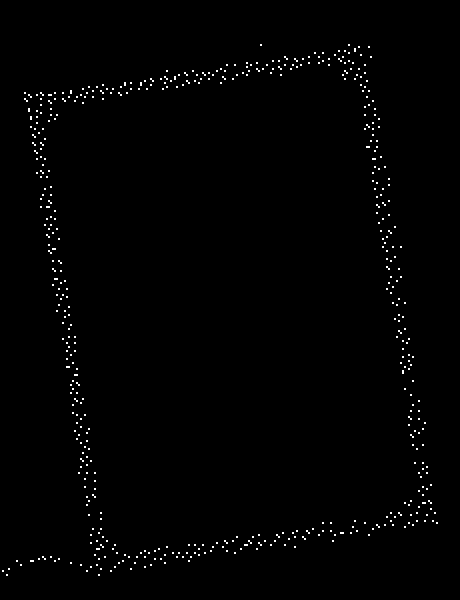

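Emit:
arm_command:
  rows: [-2, 8, -50, 0, 60, 0, 0, -50, 0, 60, 0, 0, -50, 0, 50, 0, 0, -40, 0, 50, 0, 0, -10, 0, 50]

```text
clock: 2.08
eef_pos: [294.0, -334.5, 46.8]
eef_rot: [-3.14, -0.003, 1.825]
wrist_force: [0.6, -0.0, 0.2]
finger_gap: 50.3
```

Emit:
arm_command:
  rows: [0, 0, 0, 0, 0, 0, 0, 0, 0, 0, 0, 0, 0, 0, 0, 0, 0, 0, 0, 0, 0, 0, 0, 0, 0]

```text
clock: 2.7
eef_pos: [294.0, -336.1, 48.8]
eef_rot: [3.142, 0.0, 1.824]
wrist_force: [-0.9, 0.8, 4.7]
finger_gap: 7.6
```

Emit:
arm_command:
  rows: [0, 0, 10, 0, 0, 0, 0, 20, 0, 0, 0, 0, 30, 0, 0, 0, 0, 30, 0, 0, 0, 0, 0, 0, 0]

```text
clock: 3.32
eef_pos: [294.5, -336.7, 140.3]
eef_rot: [3.14, 0.003, 1.824]
wrist_force: [1.5, -0.8, -2.8]
finger_gap: 7.6
```

```bash
python3 - <<'E'
from h import *
c=cam("scene"); s=cam("side")
cv2.imwrite("pics/l1.png",np.hstack([cv2.resize(c["image"][90:290,190:390],(400,400)),cv2.resize(s["image"][170:330,170:330],(400,400))]))
E
```

```text
(no output)
```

View pics/l1.png

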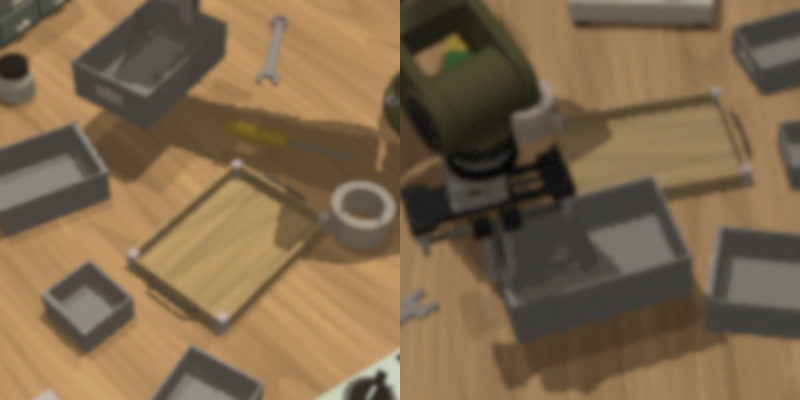

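Emit:
arm_command:
  rows: [4, 14, 0, 0, 0, 9, 29, 0, -1.0, 0, 9, 29, 0, -1.0, 0, 9, 29, 0, -1, 0, 9, 29, 0, -1, 0]

```text
clock: 4.05
eef_pos: [333.8, -204.0, 137.5]
eef_rot: [-3.14, -0.001, 1.754]
wrist_force: [0.2, -1.0, -3.2]
finger_gap: 7.6
```

Emit:
arm_command:
  rows: [9, 29, 0, -1, 0, 9, 29, 0, -1, 0, 9, 29, 0, -0.5, 0, 9, 29, 0, 0, 0, 8, 26, 0, 0, 0]

```text
clock: 4.68
eef_pos: [377.4, -62.2, 137.6]
eef_rot: [-3.14, -0.001, 1.711]
wrist_force: [0.3, 0.1, -1.7]
finger_gap: 7.4
```

Emit:
arm_command:
  rows: [4, 14.5, 0, 0, 0, 0, 0, 0, 0, 0, 0, 0, -25, 0, 0, 0, 0, 0, 0, 0, 0, 0, 0, 0, 0]

```text
clock: 5.3
eef_pos: [382.0, -49.8, 113.9]
eef_rot: [-3.142, -0.0, 1.71]
wrist_force: [0.2, -0.6, -2.6]
finger_gap: 7.4
```

```bash
python3 - <<'E'
from h import *
w=cam("wrist"); Q=pts(w); s=manip.read_state(); print(s["eef_pos"].round(1),s["eef_rot"].round(3))
c=cam("scene"); P=pts(c)
fit(P,"box_a",480,-35,bz=67)
fit(Q,"tray",480,-35)
cv2.imwrite("pics/w2.png",w["image"])
E
```

```text
[382.2 -49.8 114.1] [3.141 0.    1.71 ]
box_a c 477.3 -39.0 yaw 7.9 size 221.3 139.0 z 129.1 n 391 bar+ 0 bar- 16
tray c 425.1 40.7 yaw 34.3 size 255.4 127.0 z 29.0 n 4041 bar+ 53 bar- 20
```

View pics/w2.png

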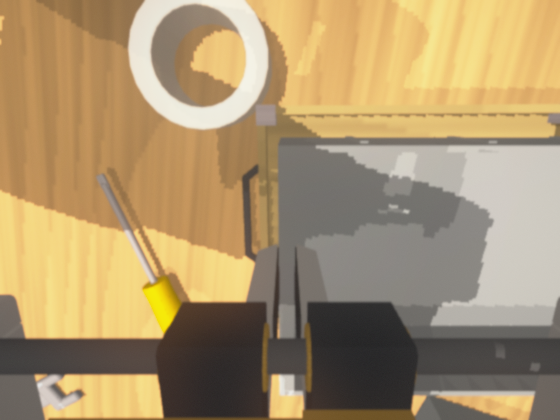

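Emit:
arm_command:
  rows: [0, 2, -25, 0, 0, 0, 0, -20, 0, 0, 0, 0, -8, 0, 0, 0, 0, -4, 0, 0, 0, 0, -1, 0, 0]

```text
clock: 6.02
eef_pos: [382.3, -47.6, 55.8]
eef_rot: [3.141, 0.0, 1.71]
wrist_force: [-0.1, -0.6, -2.5]
finger_gap: 7.3
```

Emit:
arm_command:
  rows: [0, 0, -1, 0, 0, 0, 0, 0, 0, 0, 0, 0, 0, 0, 20, 0, 0, 0, 0, 20, 0, 0, 0, 0, 20]

```text
clock: 6.65
eef_pos: [382.1, -47.5, 54.5]
eef_rot: [3.141, 0.0, 1.71]
wrist_force: [-0.5, -0.6, 0.3]
finger_gap: 20.0
```

Emit:
arm_command:
  rows: [0, 0, 20, 0, 30, 0, 0, 50, 0, 30, 0, 0, 60, 0, 50, 0, 0, 30, 0, 50, 0, 0, 0, 0, 50]

```text
clock: 7.28
eef_pos: [382.7, -47.6, 216.2]
eef_rot: [3.138, 0.001, 1.71]
wrist_force: [-0.0, -0.1, -0.7]
finger_gap: 50.0
```

```bash
python3 - <<'E'
from h import *
c=cam("scene"); P=pts(c)
fit(P,"box_a",480,-35,bz=6)
for b,x,y in (("box_b",618,-300),("box_c",692,140),("box_d",700,-73)): fit(P,b,x,y)
np.save("pics/P2.npy",P)
E
```

```text
box_a c 481.4 -35.8 yaw 7.9 size 212.8 138.6 z 69.4 n 472 bar+ 0 bar- 48
box_b c 619.0 -298.9 yaw -12.2 size 166.6 125.9 z 57.4 n 345 bar+ 0 bar- 30
box_c c 692.3 140.9 yaw 17.5 size 126.5 104.8 z 51.2 n 434 bar+ 62 bar- 2
box_d c 700.5 -71.9 yaw 4.1 size 83.3 91.2 z 45.2 n 265 bar+ 31 bar- 0
```

Emit:
arm_command:
  rows: [20, -29, 0, -3, 50, 20, -29, 0, -3, 50, 20, -29, 0, -3, 50, 20, -29, 0, -3, 50, 20, -29, 0, -3, 50]

```text
clock: 7.95
eef_pos: [482.1, -193.3, 212.5]
eef_rot: [-3.139, -0.001, 1.447]
wrist_force: [0.4, -0.5, -0.1]
finger_gap: 50.0
```

Emit:
arm_command:
  rows: [20, -29, 0, -3, 50, 20, -29, 0, -3, 50, 20, -31, 0, 0, 50, 0, 0, 0, 0, 50, 0, 0, 0, 0, 50]

```text
clock: 8.57
eef_pos: [541.5, -280.9, 212.9]
eef_rot: [-3.139, -0.001, 1.344]
wrist_force: [-0.4, 0.1, 1.5]
finger_gap: 49.7
```

```bash
cat >> h.py <<'E'
def refine(Q,name,cx,cy,yaw,bz=0):
    """rim band edges in the box frame guess -> corrected centre, yaw (deg) from side-edge slopes"""
    L,Wd,h=DIM[name]; r=Q[abs(Q[:,2]-bz-h)<4]
    u=np.array([np.cos(yaw),np.sin(yaw)]); d=r[:,:2]-[cx,cy]; lx=d@u; ly=d@[-u[1],u[0]]
    k=(abs(lx)<L/2+20)&(abs(ly)<Wd/2+20); lx,ly=lx[k],ly[k]
    o={}
    for s in (1,-1):
        m=(abs(lx)<L/2-18)&(abs(s*ly-Wd/2)<16); o["y",s]=(np.polyfit(lx[m],ly[m],1) if m.sum()>20 else None,m.sum())
        m=(abs(ly)<Wd/2-14)&(abs(s*lx-L/2)<16); o["x",s]=((np.percentile(lx[m],3),np.percentile(lx[m],97)) if m.sum()>20 else None,m.sum())
    for k,v in o.items(): print(name,k,np.round(v[0],3) if v[0] is not None else None,v[1])
    return o
E
python3 - <<'E'
from h import *
s=manip.read_state(); print(s["eef_pos"].round(1),s["eef_rot"].round(3))
w=cam("wrist"); Q=pts(w); np.savez("pics/wrist3.npz",**w)
refine(Q,"box_b",619,-299,np.radians(-12.6))
E
```

```text
[ 541.5 -280.9  212.9] [-3.139e+00 -1.000e-03  1.344e+00]
box_b ('y', 1) [-6.0000e-03  6.0769e+01] 420
box_b ('x', 1) [77.729 81.16 ] 506
box_b ('y', -1) [-5.0000e-03 -5.5453e+01] 405
box_b ('x', -1) [-84.058 -76.931] 725
```

Emit:
arm_command:
  rows: [-0.5, 2, -50, 0, 50, 0, 0, -50, 0, 50, 0, 0, -45, 0, 50, 0, 0, -20, 0, 50, 0, 0, -6, 0, 50]

```text
clock: 9.25
eef_pos: [541.5, -279.2, 43.4]
eef_rot: [-3.141, -0.0, 1.344]
wrist_force: [-0.1, 0.7, 1.2]
finger_gap: 50.2
```

Emit:
arm_command:
  rows: [0, 0, 0, 0, 0, 0, 0, 0, 0, 0, 0, 0, 0, 0, 0, 0, 0, 0, 0, 0, 0, 0, 0, 0, 0]

```text
clock: 9.88
eef_pos: [541.5, -279.5, 43.7]
eef_rot: [3.142, 0.0, 1.344]
wrist_force: [-1.1, -0.0, 2.9]
finger_gap: 7.4
```

Emit:
arm_command:
  rows: [0, 0, 10, 0, 0, 0, 0, 30, 0, 0, 0, 0, 40, 0, 0, 0, 0, 20, 0, 0, 0, 0, 0, 0, 0]

```text
clock: 10.5
eef_pos: [542.0, -279.8, 145.2]
eef_rot: [3.139, 0.001, 1.344]
wrist_force: [0.1, -0.2, -2.3]
finger_gap: 7.2
```

Emit:
arm_command:
  rows: [-8, 14, 0, 1, 0, -15, 26, 0, 2.5, 0, -15, 26, 0, 2.5, 0, -15, 26, 0, 2.5, 0, -15, 26, 0, 2.5, 0]

```text
clock: 11.12
eef_pos: [472.4, -160.5, 142.3]
eef_rot: [-3.14, -0.001, 1.537]
wrist_force: [-0.4, -0.2, -1.1]
finger_gap: 7.5
```

Emit:
arm_command:
  rows: [-15, 26, 0, 2.5, 0, -15, 26, 0, 2.5, 0, -15, 26, 0, 2.5, 0, -15, 26, 0, 2.5, 0, -6, 14, 0, 0, 0]

```text
clock: 11.75
eef_pos: [406.6, -42.6, 142.8]
eef_rot: [-3.14, -0.0, 1.711]
wrist_force: [0.0, -0.7, -1.2]
finger_gap: 7.4
```

Emit:
arm_command:
  rows: [0, 0, 0, 0, 0, 0, 0, -15, 0, 0, 0, 0, 0, 0, 0]

```text
clock: 12.12
eef_pos: [407.4, -44.0, 127.7]
eef_rot: [-3.14, -0.001, 1.709]
wrist_force: [-0.2, -0.2, -1.7]
finger_gap: 7.4
```

```bash
python3 - <<'E'
from h import *
s=manip.read_state(); print(s["eef_pos"].round(1),s["eef_rot"].round(3))
w=cam("wrist"); Q=pts(w); np.savez("pics/wrist4.npz",**w); c=cam("scene"); P=pts(c)
bz=s["eef_pos"][2]-43.7
for n,X in (("wrist",Q),("scene",P)):
    print(n); refine(X,"box_a",481,-33.5,np.radians(8),bz=6); refine(X,"box_b",481+5,-33,np.radians(8),bz=bz)
cv2.imwrite("pics/w4.png",np.hstack([cv2.resize(w["image"],(400,300)),cv2.resize(c["image"][90:290,190:390],(300,300))]))
E
```

```text
[407.4 -44.  127.7] [-3.140e+00 -1.000e-03  1.709e+00]
wrist
box_a ('y', 1) [ 0.    66.199] 1311
box_a ('x', 1) None 0
box_a ('y', -1) None 0
box_a ('x', -1) [-103.713  -95.949] 1397
box_b ('y', 1) [1.0000e-03 5.9314e+01] 1931
box_b ('x', 1) None 0
box_b ('y', -1) [ 2.0000e-03 -5.7391e+01] 729
box_b ('x', -1) [-89.447 -72.832] 2626
scene
box_a ('y', 1) [-2.0000e-03  6.4114e+01] 86
box_a ('x', 1) [101.241 105.733] 71
box_a ('y', -1) None 3
box_a ('x', -1) None 5
box_b ('y', 1) [-5.000e-03  5.727e+01] 78
box_b ('x', 1) [79.456 84.366] 67
box_b ('y', -1) [ -0.    -59.553] 83
box_b ('x', -1) [-89.179 -72.401] 58
```

View pics/w4.png

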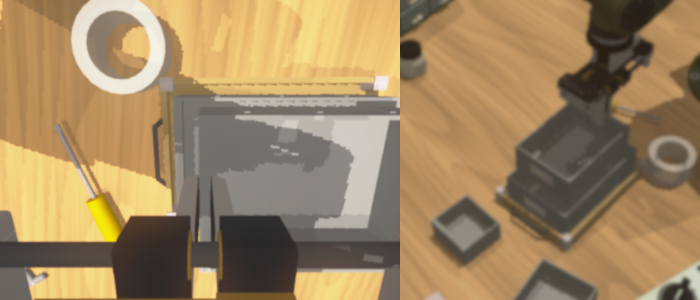

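B sits about 1 mm off A's centreline laterally; correct by −1 and lower it.

Emit:
arm_command:
  rows: [0, -1, -25, 0, 0, 0, 0, -20, 0, 0, 0, 0, -15, 0, 0, 0, 0, -9, 0, 0, 0, 0, -4, 0, 0]

```text
clock: 12.85
eef_pos: [407.7, -44.7, 55.4]
eef_rot: [3.142, 0.0, 1.71]
wrist_force: [-0.3, -0.4, -2.4]
finger_gap: 7.4
```

Emit:
arm_command:
  rows: [0, 0, -1.5, 0, 0, 0, 0, 0, 0, 0, 0, 0, 0, 0, 14, 0, 0, 0, 0, 14, 0, 0, 0, 0, 14]

```text
clock: 13.48
eef_pos: [407.6, -44.5, 54.1]
eef_rot: [3.141, 0.0, 1.71]
wrist_force: [1.0, -0.3, -0.3]
finger_gap: 13.9
```

Emit:
arm_command:
  rows: [0, 0, 15, 0, 14, 0, 0, 30, 0, 14, 0, 0, 50, 0, 50, 0, 0, 60, 0, 50, 0, 0, 0, 0, 50]

```text
clock: 14.1
eef_pos: [409.0, -44.8, 212.8]
eef_rot: [3.135, 0.002, 1.71]
wrist_force: [-0.5, -0.2, -0.4]
finger_gap: 40.6
```

```bash
python3 - <<'E'
from h import *
s=manip.read_state(); print(s["eef_pos"].round(1),s["eef_rot"].round(3))
w=cam("wrist"); Q=pts(w);c=cam("scene"); P=pts(c)
refine(Q,"box_a",481,-33.5,np.radians(8),bz=6); refine(Q,"box_b",481+5,-33,np.radians(8),bz=9)
for b,x,y in (("box_c",692,140),("box_d",700,-73)): fit(P,b,x,y)
m=(abs(P[:,0]-486)<75)&(abs(P[:,1]+33)<50)&(P[:,2]<90); print("floor z",np.percentile(P[m,2],[5,25,50]).round(1))
E
```

```text
[409.  -44.8 212.8] [3.135e+00 2.000e-03 1.710e+00]
box_a ('y', 1) [4.0000e-03 6.2832e+01] 1374
box_a ('x', 1) [100.44  104.154] 671
box_a ('y', -1) [-2.0000e-03 -6.2347e+01] 1174
box_a ('x', -1) [-103.588  -95.889] 972
box_b ('y', 1) [-3.0000e-03  6.2214e+01] 741
box_b ('x', 1) [78.946 98.465] 1054
box_b ('y', -1) [-1.0000e-03 -6.1205e+01] 903
box_b ('x', -1) [-83.325 -75.645] 803
box_c c 692.5 141.2 yaw 17.5 size 126.7 104.8 z 51.3 n 432 bar+ 55 bar- 1
box_d c 700.5 -71.8 yaw 4.0 size 83.4 91.0 z 45.6 n 269 bar+ 31 bar- 0
floor z [ 9.4 11.3 12.5]
```

Emit:
arm_command:
  rows: [40, 26, 0, 1.9, 50, 40, 26, 0, 1.9, 50, 40, 26, 0, 1.9, 50, 40, 26, 0, 1.9, 50, 40, 26, 0, 1.9, 50]

```text
clock: 14.82
eef_pos: [608.2, 86.4, 206.7]
eef_rot: [-3.139, -0.001, 1.877]
wrist_force: [-0.0, -0.1, 0.7]
finger_gap: 49.9
```

Emit:
arm_command:
  rows: [40, 26, 0, 0, 50, 40, 26, 0, 0, 50, 0, 0, 0, 0, 50, 0, 0, 0, 0, 50]

```text
clock: 15.32
eef_pos: [686.8, 137.1, 207.1]
eef_rot: [-3.139, -0.0, 1.876]
wrist_force: [0.2, -0.6, 0.5]
finger_gap: 49.8
```

```bash
python3 - <<'E'
from h import *
s=manip.read_state(); print(s["eef_pos"].round(1),s["eef_rot"].round(3))
w=cam("wrist"); Q=pts(w); np.savez("pics/wrist5.npz",**w)
refine(Q,"box_c",693,142.5,np.radians(17.5)); refine(Q,"box_d",700,-70,np.radians(4))
E
```

```text
[686.8 137.1 207.1] [-3.139 -0.     1.876]
box_c ('y', 1) [2.00e-03 5.23e+01] 369
box_c ('x', 1) [52.545 60.395] 684
box_c ('y', -1) [ 3.0000e-03 -4.8521e+01] 416
box_c ('x', -1) [-63.189 -60.222] 292
box_d ('y', 1) [2.5000e-02 4.4205e+01] 133
box_d ('x', 1) [32.702 40.593] 156
box_d ('y', -1) [-1.0000e-03 -4.0984e+01] 214
box_d ('x', -1) None 0
```

Emit:
arm_command:
  rows: [0, 0, -50, 0, 50, 30, 12, -30, 0, 50, 29.5, 12, 0, 0, 50, 0, 0, 0, 0, 50, 0, 0, 0, 0, 50]

```text
clock: 16.0
eef_pos: [746.5, 160.9, 129.5]
eef_rot: [3.141, 0.0, 1.876]
wrist_force: [0.2, 0.4, 0.0]
finger_gap: 50.2
```

Emit:
arm_command:
  rows: [0, 0, -40, 0, 50, 0, 0, -40, 0, 50, 0, 0, -13, 0, 50, 0, 0, 0, 0, 0, 0, 0, 0, 0, 0]

```text
clock: 16.62
eef_pos: [747.8, 161.6, 38.5]
eef_rot: [3.138, 0.0, 1.876]
wrist_force: [0.0, 0.1, -0.8]
finger_gap: 33.4
```

Emit:
arm_command:
  rows: [0, 0, 0, 0, 0, 0, 0, 0, 0, 0, 0, 0, 0, 0, 0, 0, 0, 0, 0, 0]

```text
clock: 17.12
eef_pos: [747.2, 161.5, 36.4]
eef_rot: [3.141, 0.0, 1.876]
wrist_force: [0.4, 0.2, 2.5]
finger_gap: 7.5
```

Emit:
arm_command:
  rows: [0, 0, 10, 0, 0, 0, 0, 30, 0, 0, 0, 0, 40, 0, 0, 0, 0, 20, 0, 0, 0, 0, 0, 0, 0]

```text
clock: 17.75
eef_pos: [747.4, 161.6, 137.2]
eef_rot: [3.139, 0.0, 1.876]
wrist_force: [0.1, -0.1, -2.2]
finger_gap: 7.4
```

Emit:
arm_command:
  rows: [-10, -10, 0, -0.5, 0, -23, -21, 0, -1.5, 0, -23, -21, 0, -1.5, 0, -23, -21, 0, -1.5, 0, -23, -21, 0, -1.5, 0]

```text
clock: 18.38
eef_pos: [643.4, 66.8, 133.8]
eef_rot: [-3.139, -0.0, 1.762]
wrist_force: [1.0, -0.1, -1.3]
finger_gap: 7.3
```

Emit:
arm_command:
  rows: [-23, -21, 0, -1.5, 0, -23, -21, 0, -1.5, 0, -23, -21, 0, 0, 0, -23, -21, 0, 0, 0, -14.8, -9.4, 0, 0, 0]

```text
clock: 19.0
eef_pos: [536.5, -26.7, 134.2]
eef_rot: [-3.139, -0.001, 1.71]
wrist_force: [1.3, -0.8, -0.8]
finger_gap: 7.4
```

Emit:
arm_command:
  rows: [0, 0, 0, 0, 0, 0, 0, -15, 0, 0, 0, 0, 0, 0, 0]

```text
clock: 19.38
eef_pos: [537.7, -25.4, 118.8]
eef_rot: [-3.138, -0.001, 1.711]
wrist_force: [0.2, 0.5, -0.6]
finger_gap: 7.9
```

```bash
python3 - <<'E'
from h import *
s=manip.read_state(); print(s["eef_pos"].round(1),s["eef_rot"].round(3))
w=cam("wrist"); Q=pts(w)
bz=s["eef_pos"][2]-36.4
refine(Q[abs(Q[:,2]-67)<2],"box_b",485.9,-33.3,np.radians(8),bz=9); refine(Q,"box_c",481,-34,np.radians(8),bz=bz)
cv2.imwrite("pics/w6.png",w["image"])
E
```

```text
[537.7 -25.4 118.8] [-3.138e+00 -1.000e-03  1.711e+00]
box_b ('y', 1) [-2.2000e-02  5.2859e+01] 1047
box_b ('x', 1) [91.778 98.339] 772
box_b ('y', -1) None 3
box_b ('x', -1) None 6
box_c ('y', 1) [1.0000e-03 5.0912e+01] 1631
box_c ('x', 1) [51.027 67.776] 2305
box_c ('y', -1) None 0
box_c ('x', -1) [-62.879 -59.138] 1909
```

View pics/w6.png

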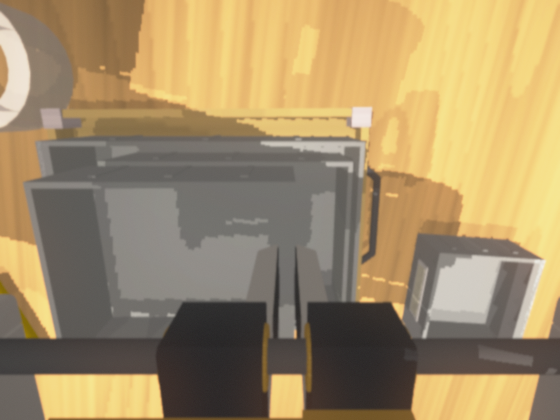

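Emit:
arm_command:
  rows: [0.5, -0.5, -20, 0, 0, 0, 0, -20, 0, 0, 0, 0, -15, 0, 0, 0, 0, -8, 0, 0, 0, 0, -3, 0, 0]

```text
clock: 20.05
eef_pos: [546.0, -28.1, 63.1]
eef_rot: [3.124, 0.006, 1.71]
wrist_force: [4.0, -9.2, 84.1]
finger_gap: 16.8
```

Emit:
arm_command:
  rows: [0, 0, -3, 0, 0, 0, 0, -1, 0, 0, 0, 0, 0, 0, 0]

```text
clock: 20.42
eef_pos: [546.4, -28.1, 62.4]
eef_rot: [3.122, 0.007, 1.711]
wrist_force: [-3.4, -9.7, 102.7]
finger_gap: 17.0
```

Emit:
arm_command:
  rows: [0, 0, 8, 0, 0, 0, 0, 10, 0, 0, 0, 0, 15, 0, 0, 0, 0, 15, 0, 0, 0, 0, 0, 0, 0]

```text
clock: 21.05
eef_pos: [539.8, -26.3, 100.6]
eef_rot: [3.139, 0.001, 1.711]
wrist_force: [2.1, 1.3, 5.4]
finger_gap: 8.6
```

```bash
python3 - <<'E'
from h import *
s=manip.read_state(); print(s["eef_pos"].round(1),s["eef_rot"].round(3),s["finger_gap"],s["wrist_force"])
w=cam("wrist"); c=cam("scene"); d=cam("side"); np.savez("pics/wrist7.npz",**w)
cv2.imwrite("pics/w7.png",np.vstack([np.hstack([cv2.resize(c["image"][130:270,210:370],(400,350)),cv2.resize(d["image"][190:260,220:320],(400,350))]),cv2.resize(w["image"],(800,600))[150:400]]))
E
```

```text
[539.8 -26.3 100.6] [3.139e+00 1.000e-03 1.711e+00] 8.5642322175708 [2.06844455 1.27156403 5.39093961]
```

View pics/w7.png

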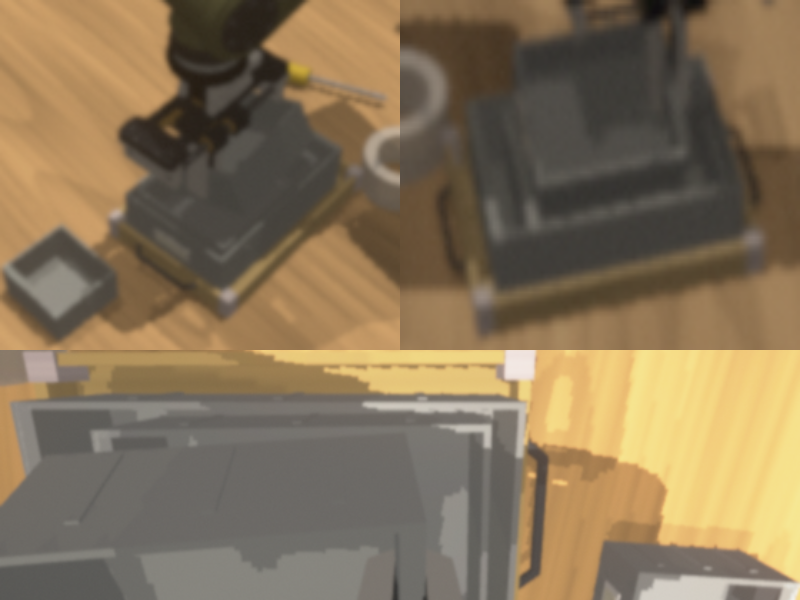

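C's far end caught on something and C is now pitched up in the grip. Measuring where B is, and C's tilt.

```bash
python3 - <<'E'
from h import *
w=dict(np.load("pics/wrist7.npz")); W=world(w)
u=np.array([np.cos(np.radians(8)),np.sin(np.radians(8))]); o=np.array([481,-33.5])
# B rim corners by pixel (crop: full scale 800/560, offset 150 rows, shown from 350)
k=560/800
def fp(x,y): return x*k,(y-350+150)*k
for n,(x,y),z in (("B left",(95,430),67),("B right",(490,424),67),("A left",(15,402),70),("A right",(525,400),70)):
    p=ray(w,*[[t] for t in fp(x,y)],z)[0]; d=p[:2]-o; print(n,p.round(1),"lx",(d@u).round(1),"ly",(d@[-u[1],u[0]]).round(1))
Q=W[np.isfinite(W[...,0])]; d=Q[:,:2]-o; lx=d@u; ly=d@[-u[1],u[0]]
m=(abs(lx)<115)&(ly>45)&(ly<75)&(Q[:,2]>60)&(Q[:,2]<74)
for a in range(-110,110,10):
    s=m&(lx>=a)&(lx<a+10); print(a,s.sum(),[ (int(l),int(z)) for l,z in list(zip(ly[s],Q[s,2]))[::max(1,s.sum()//6)]])
# C long plane: side wall rim profile z vs lx near ly 30..50 (highest)
for a in range(-80,70,10):
    s=(lx>=a)&(lx<a+10)&(ly>-10)&(ly<56)&(Q[:,2]>75); print("C",a,s.sum(),(np.percentile(Q[s,2],[2,50,99]).round(0), ly[s].max().round()) if s.sum()>5 else None)
E
```

```text
B left [402.5   9.   67. ] lx -71.9 ly 53.1
B right [564.9  34.6  67. ] lx 92.6 ly 55.8
A left [372.8  16.6  70. ] lx -100.2 ly 64.7
A right [576.6  46.3  70. ] lx 105.8 ly 65.8
-110 116 [(65, 67), (62, 70), (59, 69), (55, 70), (52, 71), (48, 70), (45, 71)]
-100 802 [(65, 66), (61, 70), (58, 65), (55, 70), (51, 65), (48, 71), (45, 70)]
-90 106 [(65, 66), (64, 70), (64, 70), (64, 70), (63, 70), (63, 71), (62, 70)]
-80 195 [(65, 66), (64, 70), (63, 70), (62, 71), (52, 68), (48, 68), (45, 69)]
-70 354 [(65, 67), (63, 71), (53, 61), (52, 69), (49, 61), (47, 65)]
-60 214 [(65, 66), (64, 70), (63, 69), (53, 61), (53, 67), (52, 68), (50, 67)]
-50 211 [(65, 67), (64, 70), (63, 70), (54, 60), (53, 68), (52, 68), (51, 69)]
-40 215 [(65, 66), (64, 70), (63, 71), (54, 60), (53, 67), (52, 68), (51, 67)]
-30 217 [(65, 67), (64, 71), (63, 69), (54, 61), (53, 68), (52, 68), (51, 68)]
-20 218 [(65, 65), (64, 70), (63, 70), (54, 63), (53, 68), (52, 67), (51, 69)]
-10 208 [(65, 64), (65, 70), (63, 71), (62, 69), (54, 68), (53, 69), (52, 68)]
0 219 [(65, 66), (64, 70), (63, 69), (54, 61), (54, 68), (53,
[... 869 characters left out ...]
45.]), np.float64(50.0))
C -50 2179 (array([ 83., 129., 152.]), np.float64(51.0))
C -40 2374 (array([ 82., 128., 151.]), np.float64(51.0))
C -30 2241 (array([ 80., 126., 150.]), np.float64(52.0))
C -20 4922 (array([ 80., 189., 200.]), np.float64(52.0))
C -10 3237 (array([ 78., 139., 206.]), np.float64(53.0))
C 0 3817 (array([ 77., 144., 206.]), np.float64(54.0))
C 10 3807 (array([ 77., 144., 214.]), np.float64(54.0))
C 20 3485 (array([ 76., 142., 214.]), np.float64(54.0))
C 30 6492 (array([ 78., 208., 214.]), np.float64(55.0))
C 40 8166 (array([ 78., 207., 214.]), np.float64(56.0))
C 50 6842 (array([ 97., 185., 214.]), np.float64(56.0))
C 60 6593 (array([112., 205., 214.]), np.float64(47.0))
```

B sits about 5 mm further −y than assumed (the odd earlier reading was real), so C's wall landed on B's rim. I set C on the free bench to regrip it level.

Emit:
arm_command:
  rows: [0, 0, 20, 0, 0, 0, 0, 25, 0, 0, 15, 15, 0, 0, 0, 25, 25, 0, 0, 0, 25, 25, 0, 0, 0]

```text
clock: 21.82
eef_pos: [604.2, 39.4, 143.5]
eef_rot: [-3.141, -0.0, 1.71]
wrist_force: [0.0, -0.6, -1.9]
finger_gap: 7.6
```

Emit:
arm_command:
  rows: [25, 25, 0, 0, 0, 25, 25, 0, 0, 0, 25, 25, 0, 0, 0, 25, 25, 0, 0, 0, 5, 5, 0, 0, 0]

```text
clock: 22.45
eef_pos: [709.0, 145.1, 142.4]
eef_rot: [-3.14, -0.0, 1.712]
wrist_force: [0.2, -1.0, -1.4]
finger_gap: 7.7
```

Emit:
arm_command:
  rows: [0, 0, -35, 0, 0, 0, 0, -35, 0, 0, 0, 0, -15, 0, 0, 0, 0, -5, 0, 0, 0, 0, 0, 0, 0]

```text
clock: 23.08
eef_pos: [709.1, 143.5, 55.0]
eef_rot: [3.14, -0.0, 1.71]
wrist_force: [0.7, -0.6, -0.6]
finger_gap: 7.6
```

```bash
python3 - <<'E'
from h import *
s=manip.read_state(); print(s["eef_pos"].round(1),s["eef_rot"].round(3),s["wrist_force"].round(1),s["finger_gap"])
c=cam("scene"); P=pts(c); np.save("pics/P8.npy",P)
u=np.array([np.cos(np.radians(8)),np.sin(np.radians(8))]); o=s["eef_pos"][:2]; d=P[:,:2]-o; lx=d@u; ly=d@[-u[1],u[0]]
for a in range(-130,20,10):
    k=(lx>=a)&(lx<a+10)&(abs(abs(ly)-51)<5)&(P[:,2]>15)&(P[:,2]<120)
    if k.sum()>3: print(a,k.sum(),P[k,2].max().round(1))
E
```

```text
[709.1 143.5  55. ] [ 3.14 -0.    1.71] [ 0.7 -0.6 -0.6] 7.55293908190593
-120 21 67.2
-110 21 67.5
-100 23 70.7
-90 22 68.8
-80 21 66.8
-70 25 66.8
-60 21 68.4
-50 22 68.4
-40 23 66.6
-30 23 67.9
-20 33 71.0
-10 35 69.1
0 32 67.2
```

Emit:
arm_command:
  rows: [0, 0, -12, 0, 0, 0, 0, -4, 0, 0, 0, 0, -1, 0, 0, 0, 0, 0, 0, 20, 0, 0, 0, 0, 20]

```text
clock: 23.75
eef_pos: [708.7, 143.5, 36.9]
eef_rot: [3.142, 0.0, 1.71]
wrist_force: [0.6, 0.0, -0.0]
finger_gap: 19.5
```

Emit:
arm_command:
  rows: [0, 0, 0, 0, 20, 0, 0, 40, 0, 30, 0, 0, 60, 0, 50, 0, 0, 60, 0, 50, -20, 0, 0, 0, 50]

```text
clock: 24.38
eef_pos: [690.5, 143.5, 202.4]
eef_rot: [3.133, -0.0, 1.71]
wrist_force: [-0.1, -0.0, -1.0]
finger_gap: 49.6
```

Emit:
arm_command:
  rows: [-40, -40, 0, 0, 50, -40, -40, 0, 0, 50, -40, -40, 0, 0, 50, -20, -20, 0, 0, 50, 0, 0, 0, 0, 50]

```text
clock: 25.0
eef_pos: [548.1, 2.4, 197.4]
eef_rot: [3.141, 0.0, 1.708]
wrist_force: [0.0, -0.5, 0.7]
finger_gap: 50.2
```

```bash
cat >> h.py <<'E'
def rim2(Q,name,cx,cy,yawdeg,bz,tol=1.6,win=14):
    """walls by robust line fits on rim points only (tight z); prints centre & yaw"""
    L,Wd,h=DIM[name]; r=Q[abs(Q[:,2]-bz-h)<tol]; y=np.radians(yawdeg)
    u=np.array([np.cos(y),np.sin(y)]); v=np.array([-u[1],u[0]]); d=r[:,:2]-[cx,cy]; lx=d@u; ly=d@v
    for nm,a,b,A,B in (("ly",ly,lx,Wd/2,L/2),("lx",lx,ly,L/2,Wd/2)):
        for s in (1,-1):
            m=(abs(b)<B-15)&(abs(s*a-A)<win)
            h_,e=np.histogram(a[m],bins=np.arange(s*A-win,s*A+win+.1,1)); print(name,nm,s,dict((int(round(x)),int(n)) for x,n in zip(e[:-1],h_) if n>8))
E
python3 - <<'E'
from h import *
s=manip.read_state(); print(s["eef_pos"].round(1),s["eef_rot"].round(3))
w=cam("wrist"); Q=pts(w); np.savez("pics/wrist9.npz",**w)
rim2(Q,"box_c",652,136,8,0); rim2(Q,"box_b",486,-33,8,9); rim2(Q,"box_a",481,-33.5,8,6)
c=cam("scene");P=pts(c); fit(P,"box_c",652,136); fit(P,"box_d",700,-72)
cv2.imwrite("pics/w9.png",w["image"])
E
```

```text
[548.1   2.4 197.4] [3.141 0.    1.708]
box_c ly 1 {}
box_c ly -1 {-44: 56, -43: 80, -42: 166}
box_c lx 1 {53: 12, 54: 141, 55: 98, 56: 79, 57: 86, 58: 88, 59: 75, 60: 93, 61: 73, 62: 68}
box_c lx -1 {-62: 79, -61: 91, -60: 80, -59: 56}
box_b ly 1 {51: 54, 52: 109, 53: 124, 54: 133, 55: 80, 56: 14, 65: 13}
box_b ly -1 {-69: 11, -68: 120, -67: 29, -66: 12, -65: 50, -64: 70, -63: 109, -62: 70, -61: 26}
box_b lx 1 {85: 19, 86: 78, 87: 78, 88: 53}
box_b lx -1 {-78: 22, -77: 70, -76: 82, -75: 81, -74: 89, -73: 84, -72: 76, -71: 85, -70: 112}
box_a ly 1 {54: 21, 55: 16, 62: 176, 63: 169, 64: 169, 65: 188}
box_a ly -1 {-71: 25, -70: 56, -69: 76, -68: 180, -67: 12, -65: 11, -64: 23, -63: 18, -62: 20}
box_a lx 1 {91: 29, 92: 31, 93: 15, 103: 112, 104: 99, 105: 89, 106: 21}
box_a lx -1 {-103: 12, -102: 76, -101: 99, -100: 101, -99: 100, -98: 103, -97: 93, -96: 97, -95: 126, -94: 133}
box_c c 652.6 141.7 yaw 7.7 size 126.6 105.5 z 51.4 n 417 bar+ 53 bar- 3
box_d c 701.1 -72.0 yaw 4.6 size 83.9 91.6 z 45.6 n 265 bar+ 30 bar- 0
```

View pics/w9.png

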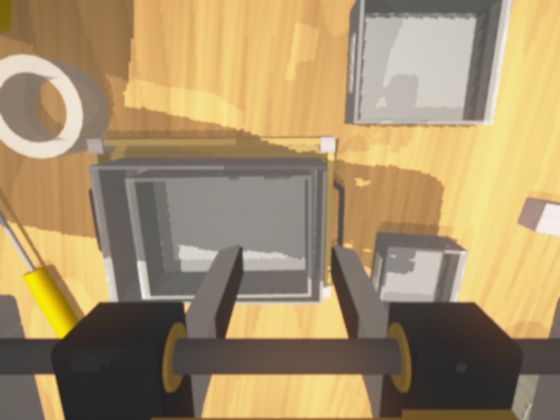

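Emit:
arm_command:
  rows: [32, 28, 0, 0, 50, 32, 28, 0, 0, 50, 32, 28, 0, 0, 50, 32, 28, 0, 0, 50, 33, 28, 0, 0, 50]

```text
clock: 25.72
eef_pos: [710.8, 145.9, 196.1]
eef_rot: [-3.141, -0.0, 1.711]
wrist_force: [-0.2, -1.1, 1.0]
finger_gap: 49.9
```

Emit:
arm_command:
  rows: [0, 0, 0, 0, 50, 0, 0, 0, 0, 50]

```text
clock: 25.98
eef_pos: [709.5, 144.0, 196.1]
eef_rot: [-3.141, 0.0, 1.711]
wrist_force: [-0.0, 0.3, -0.1]
finger_gap: 49.9
```

```bash
python3 - <<'E'
from h import *
s=manip.read_state(); print(s["eef_pos"].round(1),s["eef_rot"].round(3))
w=cam("wrist"); Q=pts(w); rim2(Q,"box_c",652,136,8,0,tol=2.5); refine(Q,"box_c",652,136,np.radians(8))
E
```

```text
[709.5 144.  196.1] [-3.141  0.     1.711]
box_c ly 1 {57: 103, 58: 98, 59: 141, 60: 40}
box_c ly -1 {-45: 10, -44: 66, -43: 84, -42: 108, -41: 96}
box_c lx 1 {55: 75, 56: 75, 57: 74, 58: 73, 59: 92, 60: 90, 61: 85, 62: 59}
box_c lx -1 {-62: 19, -61: 79, -60: 78, -59: 128, -58: 32}
box_c ('y', 1) [-1.0000e-03  5.8682e+01] 374
box_c ('x', 1) [55.318 62.736] 650
box_c ('y', -1) [-6.0000e-03 -4.1752e+01] 384
box_c ('x', -1) [-61.162 -57.745] 384
```

Emit:
arm_command:
  rows: [-0.3, 8.6, -50, 0, 50, 0, 0, -50, 0, 50, 0, 0, -45, 0, 50, 0, 0, -15, 0, 50, 0, 0, 0, 0, 0]

```text
clock: 26.65
eef_pos: [709.5, 151.9, 37.7]
eef_rot: [3.141, -0.0, 1.71]
wrist_force: [0.3, -0.1, 0.2]
finger_gap: 43.3
```

Emit:
arm_command:
  rows: [0, 0, 0, 0, 0, 0, 0, 0, 0, 0, 0, 0, 0, 0, 0, 0, 0, 0, 0, 0, 0, 0, 0, 0, 0]

```text
clock: 27.28
eef_pos: [709.6, 152.2, 37.5]
eef_rot: [3.141, -0.0, 1.71]
wrist_force: [-1.2, -0.3, 4.7]
finger_gap: 7.6
```

Emit:
arm_command:
  rows: [0, 0, 10, 0, 0, 0, 0, 30, 0, 0, 0, 0, 40, 0, 0, 0, 0, 20, 0, 0, 0, 0, 0, 0, 0]

```text
clock: 27.9
eef_pos: [709.8, 152.3, 138.1]
eef_rot: [3.139, -0.0, 1.71]
wrist_force: [-0.4, 0.4, -2.1]
finger_gap: 7.6
```

Emit:
arm_command:
  rows: [-10, -11, 0, 0, 0, -20, -22, 0, 0, 0, -20, -22, 0, 0, 0, -20, -22, 0, 0, 0, -20, -22, 0, 0, 0]

```text
clock: 28.52
eef_pos: [617.9, 52.5, 134.9]
eef_rot: [-3.139, -0.0, 1.71]
wrist_force: [1.1, -0.1, -1.0]
finger_gap: 7.3
```

Emit:
arm_command:
  rows: [-20, -22, 0, 0.5, 0, -20, -22, 0, 0.5, 0, -20, -22, 0, 0, 0, -14, -15.5, 0, 0, 0, 0, 0, 0, 0, 0]

```text
clock: 29.15
eef_pos: [544.4, -28.9, 135.7]
eef_rot: [-3.139, -0.001, 1.727]
wrist_force: [0.5, -0.3, -0.8]
finger_gap: 7.8
```

Emit:
arm_command:
  rows: [0, 0, -15, 0, 0, 0, 0, 0, 0, 0, 0, 0, 0, 0, 0]

```text
clock: 29.52
eef_pos: [545.5, -27.9, 121.5]
eef_rot: [-3.141, -0.0, 1.728]
wrist_force: [-0.3, 0.5, -0.9]
finger_gap: 7.4
```

```bash
python3 - <<'E'
from h import *
s=manip.read_state(); print(s["eef_pos"].round(1),s["eef_rot"].round(3))
w=cam("wrist"); Q=pts(w); np.savez("pics/wrist10.npz",**w)
bz=s["eef_pos"][2]-37.5
rim2(Q,"box_c",488,-37.3,9,bz,tol=3); rim2(Q,"box_b",492.1,-36.7,9,9)
cv2.imwrite("pics/w10.png",w["image"])
E
```

```text
[545.5 -27.9 121.5] [-3.141 -0.     1.728]
box_c ly 1 {48: 26, 49: 422, 50: 451, 51: 673}
box_c ly -1 {}
box_c lx 1 {48: 10, 49: 11, 50: 9, 51: 11, 52: 13, 53: 10, 54: 251, 55: 250, 56: 250, 57: 250, 58: 251, 59: 252, 60: 251, 61: 239, 62: 18, 63: 11, 64: 9, 66: 10, 67: 10, 68: 11, 69: 11, 70: 11, 71: 13}
box_c lx -1 {-63: 53, -62: 191, -61: 277, -60: 627, -59: 466, -58: 12}
box_b ly 1 {56: 64, 57: 349, 58: 197, 59: 296, 69: 21, 70: 19}
box_b ly -1 {}
box_b lx 1 {80: 112, 81: 135, 82: 146, 83: 73, 91: 15, 92: 64, 93: 23}
box_b lx -1 {}
```

View pics/w10.png

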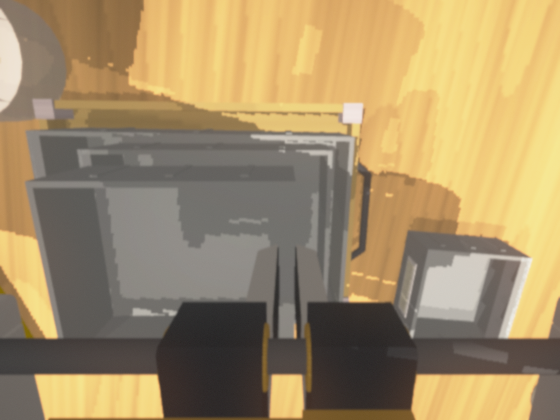

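B and C are aligned within 1 mm. Lowering.

Emit:
arm_command:
  rows: [0, 0, -25, 0, 0, 0, 0, -15, 0, 0, 0, 0, -5, 0, 0, 0, 0, 0, 0, 0]

```text
clock: 30.08
eef_pos: [545.5, -28.3, 77.1]
eef_rot: [-3.142, 0.0, 1.728]
wrist_force: [-0.3, 1.0, -1.0]
finger_gap: 7.4
```

Emit:
arm_command:
  rows: [0, 0, -12, 0, 0, 0, 0, -8, 0, 0, 0, 0, -4, 0, 0, 0, 0, -2, 0, 0, 0, 0, 0, 0, 0]

```text
clock: 30.7
eef_pos: [545.4, -28.3, 51.0]
eef_rot: [3.142, 0.0, 1.728]
wrist_force: [0.5, -0.2, -1.4]
finger_gap: 7.7
```

Emit:
arm_command:
  rows: [0, 0, -1.5, 0, 0, 0, 0, 0, 0, 0, 0, 0, 0, 0, 14, 0, 0, 0, 0, 14, 0, 0, 0, 0, 14]

```text
clock: 31.32
eef_pos: [545.4, -28.3, 49.5]
eef_rot: [3.142, 0.0, 1.728]
wrist_force: [-0.3, -0.1, 0.2]
finger_gap: 13.8
```

Emit:
arm_command:
  rows: [0, 0, 15, 0, 14, 0, 0, 30, 0, 14, 0, 0, 50, 0, 40, 0, 0, 50, 0, 50, 0, 0, 0, 0, 50]

```text
clock: 31.95
eef_pos: [546.8, -28.4, 199.3]
eef_rot: [3.134, 0.002, 1.728]
wrist_force: [0.6, -1.1, 0.7]
finger_gap: 40.3
```

Emit:
arm_command:
  rows: [30, 0, 0, -1, 50, 60, 0, 0, -1, 50, 60, 0, 0, -1, 50, 0, 0, 0, -1, 50, 0, 0, 0, 0, 50]

```text
clock: 32.58
eef_pos: [694.6, -28.2, 193.6]
eef_rot: [-3.14, -0.0, 1.658]
wrist_force: [-0.1, -0.3, 0.5]
finger_gap: 49.8
```

```bash
python3 - <<'E'
from h import *
s=manip.read_state(); print(s["eef_pos"].round(1),s["eef_rot"].round(3))
w=cam("wrist"); Q=pts(w); np.savez("pics/wrist11.npz",**w)
rim2(Q,"box_c",488,-37.3,9,12); rim2(Q,"box_b",492.1,-36.7,9,9); rim2(Q,"box_d",701,-70,4.5,0,tol=2.5); refine(Q,"box_d",701,-70,np.radians(4.5))
E
```

```text
[694.6 -28.2 193.6] [-3.14  -0.     1.658]
box_c ly 1 {48: 77, 49: 102, 50: 95, 51: 37}
box_c ly -1 {-64: 65, -63: 46, -58: 115, -53: 66, -52: 79, -51: 91, -50: 99}
box_c lx 1 {53: 12, 54: 76, 55: 85, 56: 72, 57: 74, 58: 78, 59: 72, 60: 82, 61: 123, 62: 57}
box_c lx -1 {-62: 12, -61: 16, -60: 36, -59: 32}
box_b ly 1 {48: 12, 49: 28, 50: 38, 56: 63, 57: 140, 58: 132, 59: 60}
box_b ly -1 {-65: 28, -64: 74, -63: 72, -62: 14, -61: 63, -60: 119, -59: 118, -58: 178, -57: 10, -52: 25, -51: 28, -50: 21}
box_b lx 1 {80: 58, 81: 95, 82: 88, 83: 143, 94: 16, 95: 82, 96: 38}
box_b lx -1 {}
box_d ly 1 {41: 26, 42: 63, 43: 46, 44: 72}
box_d ly -1 {-44: 22, -43: 46, -42: 47, -41: 80, -40: 11}
box_d lx 1 {31: 41, 32: 57, 33: 53, 34: 52, 35: 58, 36: 55, 37: 52, 38: 52, 39: 34}
box_d lx -1 {-43: 20, -42: 54, -41: 52, -40: 63}
box_d ('y', 1) [-3.0000e-03  4.3359e+01] 200
box_d ('x', 1) [31.512 39.364] 484
box_d ('y', -1) [-7.0000e-03 -4.1266e+01] 216
box_d ('x', -1) [-42.243 -39.185] 200
```

Emit:
arm_command:
  rows: [21, -19, -30, -0.7, 50, 20.6, -19, -40, 0, 50, 0, 0, -40, 0, 50, 0, 0, -40, 0, 50, 0, 0, -12, 0, 50]

```text
clock: 33.25
eef_pos: [735.4, -66.2, 31.3]
eef_rot: [-3.139, -0.001, 1.646]
wrist_force: [-0.4, 0.4, 1.1]
finger_gap: 49.7
```

Emit:
arm_command:
  rows: [0, 0, 0, 0, 50, 0, 0, 0, 0, 0, 0, 0, 0, 0, 0, 0, 0, 0, 0, 0, 0, 0, 0, 0, 0]

```text
clock: 33.88
eef_pos: [737.1, -66.3, 32.7]
eef_rot: [3.141, 0.0, 1.646]
wrist_force: [-0.4, 0.3, 0.9]
finger_gap: 13.6
```

Emit:
arm_command:
  rows: [0, 0, 0, 0, 0, 0, 0, 10, 0, 0, 0, 0, 40, 0, 0, 0, 0, 50, 0, 0, 0, 0, 0, 0, 0]

```text
clock: 34.5
eef_pos: [738.7, -66.5, 138.4]
eef_rot: [3.133, 0.002, 1.646]
wrist_force: [0.5, -0.2, -0.5]
finger_gap: 7.5
```

Emit:
arm_command:
  rows: [-12, 2, 0, 0, 0, -25, 4, 0, 1, 0, -25, 4, 0, 1, 0, -25, 4, 0, 1, 0, -25, 4, 0, 1, 0]

```text
clock: 35.12
eef_pos: [623.8, -48.1, 131.9]
eef_rot: [-3.141, -0.0, 1.716]
wrist_force: [0.1, -0.9, -0.8]
finger_gap: 7.5
```

Emit:
arm_command:
  rows: [-25, 4, 0, 0.7, 0, -25, 4, 0, 0, 0, -25, 4, 0, 0, 0, -20, 2, 0, 0, 0, -11.4, 1.4, 0, 0, 0]

```text
clock: 35.75
eef_pos: [517.7, -32.8, 132.3]
eef_rot: [-3.141, -0.0, 1.728]
wrist_force: [0.5, -0.6, -0.9]
finger_gap: 7.8
```

Emit:
arm_command:
  rows: [0, 0, -20, 0, 0, 0, 0, 0, 0, 0, 0, 0, 0, 0, 0]

```text
clock: 36.12
eef_pos: [518.9, -33.0, 112.9]
eef_rot: [3.141, 0.0, 1.728]
wrist_force: [0.1, -0.4, 0.2]
finger_gap: 7.7
```

```bash
python3 - <<'E'
from h import *
s=manip.read_state(); print(s["eef_pos"].round(1),s["eef_rot"].round(3))
w=cam("wrist"); Q=pts(w); np.savez("pics/wrist12.npz",**w)
bz=s["eef_pos"][2]-32.7
rim2(Q,"box_d",482.2,-38.7,9,bz,tol=3); rim2(Q,"box_c",488.1,-37.8,9,12)
cv2.imwrite("pics/w12.png",w["image"])
E
```

```text
[518.9 -33.  112.9] [3.141 0.    1.728]
box_d ly 1 {39: 36, 40: 223, 41: 244, 42: 284, 43: 176}
box_d ly -1 {}
box_d lx 1 {27: 11, 28: 11, 29: 10, 30: 9, 31: 12, 32: 11, 33: 200, 34: 209, 35: 210, 36: 210, 37: 209, 38: 210, 39: 212, 40: 196, 41: 9, 42: 11, 43: 9, 44: 11, 45: 11, 46: 10, 47: 10, 48: 11, 49: 10, 50: 10, 51: 9}
box_d lx -1 {-42: 33, -41: 211, -40: 190, -39: 477, -38: 159}
box_c ly 1 {49: 235, 50: 139, 51: 219, 52: 9, 60: 10}
box_c ly -1 {}
box_c lx 1 {53: 40, 54: 112, 55: 107, 56: 115, 57: 117, 58: 126, 59: 123, 60: 122, 61: 119}
box_c lx -1 {-71: 12}
```

Emit:
arm_command:
  rows: [0, 0, -20, 0, 0, 0, 0, -18, 0, 0, 0, 0, -4, 0, 0, 0, 0, 0, 0, 0]

```text
clock: 36.67
eef_pos: [518.9, -32.9, 71.0]
eef_rot: [3.141, 0.0, 1.728]
wrist_force: [-0.0, -0.0, -0.4]
finger_gap: 7.6
```

Emit:
arm_command:
  rows: [0, 0, -10, 0, 0, 0, 0, -7, 0, 0, 0, 0, -4, 0, 0, 0, 0, -2, 0, 0, 0, 0, 0, 0, 0]

```text
clock: 37.3
eef_pos: [518.7, -32.9, 47.6]
eef_rot: [3.141, 0.0, 1.728]
wrist_force: [-0.2, 0.1, -1.9]
finger_gap: 7.5
```

Emit:
arm_command:
  rows: [0, 0, 0, 0, 14, 0, 0, 0, 0, 14, 0, 0, 0, 0, 14]

```text
clock: 37.67
eef_pos: [518.6, -32.9, 47.5]
eef_rot: [3.142, 0.0, 1.728]
wrist_force: [-0.2, 0.5, -0.1]
finger_gap: 13.6
```

Emit:
arm_command:
  rows: [0, 0, 15, 0, 14, 0, 0, 30, 0, 14, 0, 0, 50, 0, 40, 0, 0, 50, 0, 60, 0, 0, 20, 0, 60]

```text
clock: 38.3
eef_pos: [519.2, -33.0, 216.6]
eef_rot: [3.137, 0.001, 1.728]
wrist_force: [0.1, 0.4, 0.1]
finger_gap: 40.5
```

```bash
python3 - <<'E'
from h import *
s=manip.read_state(); print(s["eef_pos"].round(1),s["eef_rot"].round(3))
w=cam("wrist"); Q=pts(w); np.savez("pics/wrist13.npz",**w)
rim2(Q,"box_d",482.2,-38.7,9,15)
c=cam("scene"); P=pts(c); np.savez("pics/scene13.npz",**c)
s=cam("side"); np.savez("pics/side13.npz",**s)
q=P[(P[:,2]>128)&(P[:,2]<150)&(P[:,0]>420)&(P[:,0]<640)&(P[:,1]>320)&(P[:,1]<480)]
n,lab,cen=(lambda k:k)(cv2.kmeans(q[:,:2].astype(np.float32),3,None,(3,50,.1),5,cv2.KMEANS_PP_CENTERS))
t=q[:,2]>142
for i in range(3):
    k=(lab.ravel()==i); r=q[k]; print("w",r[:,:2].min(0).round(1),r[:,:2].max(0).round(1),cv2.minEnclosingCircle(r[r[:,2]>141,:2].astype(np.float32)),len(r))
# selector bar top z 86-95 over console
q=P[(P[:,2]>84)&(P[:,2]<95)&(P[:,0]>450)&(P[:,0]<640)&(P[:,1]>230)&(P[:,1]<340)]
if len(q): print("knob",len(q),cv2.minAreaRect(q[:,:2].astype(np.float32)),q.mean(0).round(1))
E
```

```text
[519.2 -33.  216.6] [3.137e+00 1.000e-03 1.728e+00]
box_d ly 1 {40: 47, 41: 40, 42: 50, 43: 42}
box_d ly -1 {-57: 25, -50: 15, -49: 25, -45: 41, -44: 42, -43: 47, -42: 46}
box_d lx 1 {33: 41, 34: 49, 35: 46, 36: 49, 37: 42, 38: 46, 39: 48, 40: 50}
box_d lx -1 {-54: 39, -53: 17, -41: 52, -40: 49, -39: 61}
w [497.5 363.1] [514.1 379.4] ((505.4374694824219, 370.6169128417969), 8.789759635925293) 77
w [578.4 392.4] [593.8 409.4] ((586.00244140625, 400.5588073730469), 8.452163696289062) 84
w [466.4 432.1] [483.3 449.3] ((474.6651611328125, 440.57464599609375), 8.665433883666992) 87
knob 106 ((543.229248046875, 269.7557067871094), (46.251068115234375, 11.85637092590332), 15.728517532348633) [544.3 270.3  90.2]
```

D stands in C. Now the weights: move above the platter and measure the knobs close up.

Emit:
arm_command:
  rows: [0, 45, 20, 0, 40, 0, 45, 20, 0, 40, 0, 45, 0, 0, 40, 0, 45, 0, 0, 40, 0, 45, 0, 0, 40]

```text
clock: 39.08
eef_pos: [518.0, 193.5, 251.2]
eef_rot: [-3.14, 0.0, 1.728]
wrist_force: [0.0, 0.1, -1.0]
finger_gap: 39.6
```

Emit:
arm_command:
  rows: [0, 45, 0, 0, 40, 0, 45, 0, 0, 40, 0, 45, 0, 0, 40, 0, 15, 0, 0, 40, 0, 0, 0, 0, 40]

```text
clock: 39.7
eef_pos: [518.3, 342.1, 251.3]
eef_rot: [-3.14, 0.001, 1.729]
wrist_force: [0.3, -0.2, 0.4]
finger_gap: 40.3
```

```bash
python3 - <<'E'
from h import *
s=manip.read_state(); print(s["eef_pos"].round(1),s["eef_rot"].round(3))
w=cam("wrist"); Q=pts(w); np.savez("pics/wrist14.npz",**w)
for x,y in ((505,372),(586,402),(475,442)):
    r=Q[(np.hypot(Q[:,0]-x,Q[:,1]-y)<22)&(Q[:,2]>139)&(Q[:,2]<150)]
    if len(r)>5: print("w",r[:,:2].min(0).round(1),r[:,:2].max(0).round(1),np.round(cv2.minEnclosingCircle(r[:,:2].astype(np.float32))[0],1),np.median(r[:,2]).round(1),len(r))
r=Q[(Q[:,2]>88)&(Q[:,2]<94)&(np.hypot(Q[:,0]-543,Q[:,1]-271)<40)]
if len(r)>5: print("knob",len(r),cv2.minAreaRect(r[:,:2].astype(np.float32)))
cv2.imwrite("pics/w14.png",w["image"])
E
```

```text
[518.3 342.1 251.3] [-3.140e+00  1.000e-03  1.729e+00]
w [494.1 364.9] [511.5 382.1] [502.7 373.6] 144.5 358
w [574.6 394.6] [592.  411.9] [583.3 403.2] 144.6 387
w [463.9 434.2] [481.1 451.7] [472.5 442.9] 144.6 449
knob 487 ((540.9185791015625, 272.3719482421875), (46.179107666015625, 12.004451751708984), 16.562103271484375)
```

View pics/w14.png

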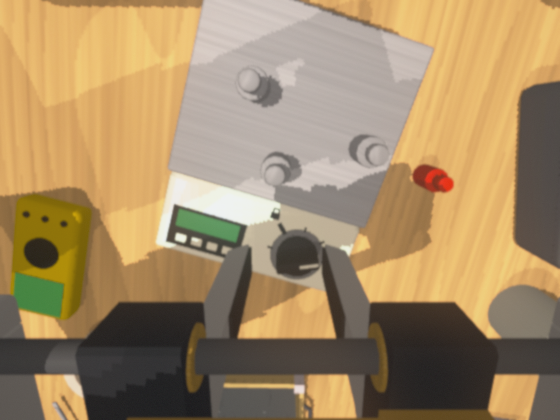

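Knobs at wrist pixels (275,170), (372,152) and (252,83) are the three grey weights on the platter. The red one at (435,180) stands on the bench and is not meant. The selector's white pointer is at (310,266) and the broad lock mark near (278,215). Grasp the first weight.

Emit:
arm_command:
  rows: [-15.6, 31.5, -20, 0, 40, 0, 0, -40, 0, 40, 0, 0, -35, 0, 40, 0, 0, -18, 0, 40, 0, 0, -4, 0, 40]
  newtons: 40

```text
clock: 40.38
eef_pos: [503.2, 372.7, 135.1]
eef_rot: [-3.141, 0.0, 1.727]
wrist_force: [0.1, -1.3, 0.6]
finger_gap: 39.9
```

Emit:
arm_command:
  rows: [0, 0, 0, 0, 40, 0, 0, 0, 0, 10, 0, 0, 0, 0, 10, 0, 0, 0, 0, 10, 0, 0, 0, 0, 10]

```text
clock: 41.0
eef_pos: [503.1, 373.7, 135.9]
eef_rot: [3.141, -0.0, 1.728]
wrist_force: [-1.0, 0.0, 4.4]
finger_gap: 16.8
```

Emit:
arm_command:
  rows: [0, 0, 0, 0, 10, 0, 0, 15, 0, 10, 0, 0, 40, 0, 10, 0, 0, 40, 0, 10, 0, 0, 0, 0, 10]

```text
clock: 41.62
eef_pos: [503.8, 374.1, 234.2]
eef_rot: [3.136, -0.002, 1.728]
wrist_force: [-0.1, -0.6, -2.6]
finger_gap: 17.4
```

```bash
python3 - <<'E'
from h import *
w=dict(np.load("pics/wrist14.npz")); W=world(w); P=W[np.isfinite(W[...,0])]
m=(abs(W[...,2]-78)<2.5)&(W[...,1]>290); m=np.nan_to_num(m).astype(np.uint8)
n,l,st,_=cv2.connectedComponentsWithStats(m); k=1+st[1:,4].argmax(); q=W[l==k]
print("platter",len(q),cv2.minAreaRect(q[:,:2].astype(np.float32)))
im=w["image"]; r=W; sel=(np.hypot(r[...,0]-541,r[...,1]-272.4)<50)
con=(abs(r[...,2]-56)<5)&sel&(np.hypot(r[...,0]-541,r[...,1]-272.4)>26)&(im.max(-1)<90)
p=r[con]; ang=np.degrees(np.arctan2(p[:,1]-272.4,p[:,0]-541)); print(np.histogram(ang,bins=np.arange(-180,181,10)))
wh=sel&(r[...,2]>84)&(im.min(-1)>120); print("white",r[wh].mean(0),wh.sum())
cv2.imwrite("pics/knob.png",cv2.resize(im[180:310,220:380],(640,520),interpolation=3))
E
```

```text
platter 38989 ((512.15673828125, 427.13812255859375), (185.00534057617188, 215.15692138671875), 82.07852935791016)
(array([ 0,  0,  0,  0,  0,  0,  1,  3,  2,  4,  1,  1,  2,  2,  2,  0,  1,
        1,  0,  0,  0,  7,  0,  0,  0,  0,  0,  0,  0,  0, 24,  2,  0,  0,
        0,  0]), array([-180, -170, -160, -150, -140, -130, -120, -110, -100,  -90,  -80,
        -70,  -60,  -50,  -40,  -30,  -20,  -10,    0,   10,   20,   30,
         40,   50,   60,   70,   80,   90,  100,  110,  120,  130,  140,
        150,  160,  170,  180]))
white [552.17865629 274.93460559  92.64779804] 35
```

View pics/knob.png

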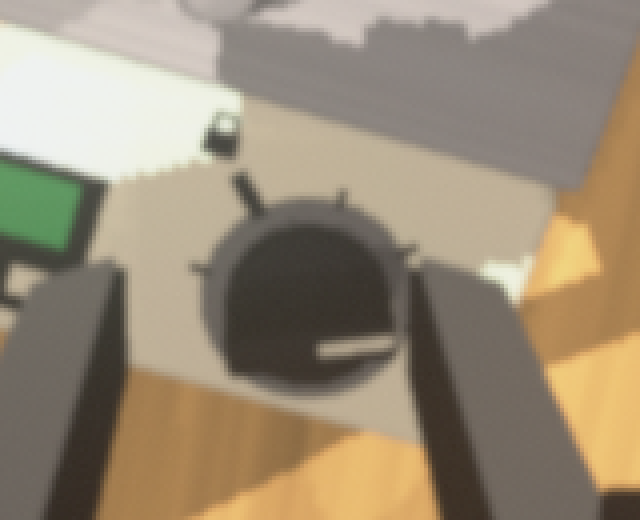

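Selector: scale yaw is 82.1°, lock direction 127°, bar now at 16.6° about (541,272). Carry weight 1 to the box.

Emit:
arm_command:
  rows: [-2, -20, 0, 0, 10, -3, -40, 0, 0, 10, -3, -40, 0, 0, 10, -3, -40, 0, 0, 10, -3, -40, 0, 0, 10]

```text
clock: 42.25
eef_pos: [488.3, 192.2, 229.4]
eef_rot: [-3.14, 0.0, 1.728]
wrist_force: [0.5, 0.4, -1.3]
finger_gap: 17.0
```

Emit:
arm_command:
  rows: [-3, -40, 0, 0, 10, -3, -40, 0, 0, 10, -3, -40, 0, 0, 10, -3, -40, 0, 0, 10, -3, -40, -10, 0, 10]

```text
clock: 42.88
eef_pos: [473.5, -7.7, 220.0]
eef_rot: [-3.141, -0.0, 1.728]
wrist_force: [0.7, -0.5, -3.0]
finger_gap: 16.8
```

Emit:
arm_command:
  rows: [-1.8, -39.5, -20, 0, 10, 0, -20, -30, 0, 10, 0, 0, -20, 0, 10, 0, 0, 0, 0, 10, 0, 0, 0, 0, 10]

```text
clock: 43.5
eef_pos: [472.4, -65.7, 151.0]
eef_rot: [3.141, 0.0, 1.728]
wrist_force: [0.2, -0.4, -2.2]
finger_gap: 17.0
```

```bash
python3 - <<'E'
from h import *
s=manip.read_state(); print(s["eef_pos"].round(1),s["eef_rot"].round(3),s["finger_gap"])
w=cam("wrist"); Q=pts(w); np.savez("pics/wrist15.npz",**w)
rim2(Q,"box_d",482.2,-38.9,9,15)
E
```

```text
[472.4 -65.7 151. ] [3.141 0.    1.728] 16.973037066993825
box_d ly 1 {40: 60, 41: 59, 42: 56, 43: 57, 57: 15}
box_d ly -1 {-57: 10, -49: 19, -45: 17, -44: 23, -43: 29, -42: 34}
box_d lx 1 {32: 56, 33: 77, 34: 86, 35: 76, 36: 74, 37: 74, 38: 76, 39: 78, 40: 69}
box_d lx -1 {-54: 41, -42: 23, -41: 73, -40: 77, -39: 80}
```

Emit:
arm_command:
  rows: [0, 0, -30, 0, 10, 0, 0, -25, 0, 10, 0, 0, -12, 0, 10, 0, 0, -5, 0, 10, 0, 0, -1.5, 0, 10]

```text
clock: 44.18
eef_pos: [472.6, -65.9, 77.5]
eef_rot: [3.141, 0.0, 1.728]
wrist_force: [0.5, -0.5, -1.3]
finger_gap: 16.8
```

Emit:
arm_command:
  rows: [0, 0, -1, 0, 10, 0, 0, 0, 0, 26, 0, 0, 0, 0, 26, 0, 0, 0, 0, 26]

```text
clock: 44.68
eef_pos: [472.3, -65.9, 76.2]
eef_rot: [3.141, 0.0, 1.728]
wrist_force: [1.6, 0.8, -1.0]
finger_gap: 25.9
```

Emit:
arm_command:
  rows: [0, 0, 10, 0, 26, 0, 0, 30, 0, 26, 0, 0, 50, 0, 40, 0, 0, 50, 0, 40, 15, 40, 30, 0, 40]

```text
clock: 45.3
eef_pos: [487.4, -26.8, 249.4]
eef_rot: [3.138, 0.001, 1.725]
wrist_force: [0.4, -0.6, -1.2]
finger_gap: 39.9
```

```bash
python3 - <<'E'
from h import *
s=manip.read_state(); print(s["eef_pos"].round(1),s["eef_rot"].round(3))
P=pts(cam("scene")); 
for z0,z1 in ((79,90),(50,70),):
    r=P[(abs(P[:,0]-472)<40)&(abs(P[:,1]+66)<40)&(P[:,2]>z0)&(P[:,2]<z1)]; print(z0,len(r),r.mean(0).round(1) if len(r) else "")
E
```

```text
[487.4 -26.8 249.4] [3.138e+00 1.000e-03 1.725e+00]
79 30 [474.8 -66.7  83.5]
50 353 [468.8 -79.8  59.8]
```

Emit:
arm_command:
  rows: [9, 40, 0, 0, 40, 9.6, 43, 0, 0, 40, 9.6, 43, 0, 0, 40, 9.6, 43, 0, 0, 40, 9.6, 43, 0, 0, 40]

```text
clock: 45.98
eef_pos: [534.6, 187.6, 246.7]
eef_rot: [3.141, -0.0, 1.728]
wrist_force: [-0.1, -0.6, -0.1]
finger_gap: 39.9
```

Emit:
arm_command:
  rows: [9.6, 43, 0, 0, 40, 9.6, 43, 0, 0, 40, 9.6, 43, 0, 0, 40, 9.6, 43, 0, 0, 40, 10, 45, 0, 0, 40]

```text
clock: 46.6
eef_pos: [583.0, 404.4, 246.7]
eef_rot: [3.141, -0.0, 1.728]
wrist_force: [0.0, 0.0, -0.2]
finger_gap: 39.8
```

Emit:
arm_command:
  rows: [0, 0, 0, 0, 40, 0, 0, -30, 0, 40, 0, 0, 0, 0, 40]

```text
clock: 46.98
eef_pos: [582.3, 402.0, 214.3]
eef_rot: [-3.138, 0.002, 1.727]
wrist_force: [0.7, -0.1, 0.8]
finger_gap: 40.1
```

```bash
python3 - <<'E'
from h import *
s=manip.read_state(); print(s["eef_pos"].round(1),s["eef_rot"].round(3))
Q=pts(cam("wrist"))
for x,y in ((583,403),(473,443)):
    r=Q[(np.hypot(Q[:,0]-x,Q[:,1]-y)<22)&(Q[:,2]>139)&(Q[:,2]<150)]
    if len(r)>5: print("w",r[:,:2].min(0).round(1),r[:,:2].max(0).round(1),np.median(r[:,2]).round(1),len(r))
E
```

```text
[582.3 402.  214.3] [-3.138e+00  2.000e-03  1.727e+00]
w [575.  395.2] [592.4 412.1] 144.6 429
w [464.7 434.4] [481.6 451.8] 144.5 534
```

Emit:
arm_command:
  rows: [0.7, 0.7, -35, 0, 40, 0, 0, -30, 0, 40, 0, 0, -15, 0, 40, 0, 0, 0, 0, 40, 0, 0, 0, 0, 10]

```text
clock: 47.65
eef_pos: [584.3, 404.1, 137.9]
eef_rot: [3.139, -0.001, 1.728]
wrist_force: [1.4, -0.2, 0.6]
finger_gap: 33.4
```

Emit:
arm_command:
  rows: [0, 0, 0, 0, 10, 0, 0, 0, 0, 10, 0, 0, 0, 0, 10, 0, 0, 0, 0, 10]

```text
clock: 48.15
eef_pos: [583.9, 404.0, 136.9]
eef_rot: [3.14, -0.001, 1.728]
wrist_force: [-0.7, -0.0, 5.4]
finger_gap: 17.2
```

Emit:
arm_command:
  rows: [0, 0, 15, 0, 10, 0, 0, 40, 0, 10, 0, 0, 40, 0, 10, 0, 0, 0, 0, 10]

```text
clock: 48.65
eef_pos: [584.4, 404.3, 235.1]
eef_rot: [3.136, -0.002, 1.728]
wrist_force: [-0.8, 0.6, -2.7]
finger_gap: 17.1
```

Emit:
arm_command:
  rows: [-6, -20, 0, 0, 10, -11, -39, 0, 0, 10, -11, -39, 0, 0, 10, -11, -39, 0, 0, 10, -11, -39, 0, 0, 10]

```text
clock: 49.28
eef_pos: [532.7, 226.4, 229.7]
eef_rot: [-3.14, 0.0, 1.728]
wrist_force: [0.8, 0.2, -2.2]
finger_gap: 17.1
```

Emit:
arm_command:
  rows: [-11, -39, 0, 0, 10, -11, -39, 0, 0, 10, -11, -39, 0, 0, 10, -11, -39, 0, 0, 10, -11, -39, 0, 0, 10]

```text
clock: 49.9
eef_pos: [477.7, 31.6, 229.9]
eef_rot: [-3.14, -0.0, 1.728]
wrist_force: [0.5, 0.4, -2.1]
finger_gap: 17.0
```

Emit:
arm_command:
  rows: [-11, -39, 0, 0, 10, -3.4, -10.4, -40, 0, 10, 0, 0, -40, 0, 10, 0, 0, 0, 0, 10, 0, 0, 0, 0, 10]

```text
clock: 50.52
eef_pos: [464.7, -16.5, 152.1]
eef_rot: [3.141, 0.0, 1.728]
wrist_force: [-0.2, 1.1, -1.6]
finger_gap: 16.6
```

```bash
python3 - <<'E'
from h import *
s=manip.read_state(); print(s["eef_pos"].round(1),s["eef_rot"].round(3),s["finger_gap"])
Q=pts(cam("wrist"))
rim2(Q,"box_d",482.2,-38.9,9,15)
r=Q[(abs(Q[:,2]-84)<3)&(np.hypot(Q[:,0]-472,Q[:,1]+66)<25)]; print(len(r),r.min(0) if len(r) else 0, r.max(0) if len(r) else 0)
E
```

```text
[464.7 -16.5 152.1] [3.141 0.    1.728] 16.62294241428718
box_d ly 1 {40: 54, 41: 55, 42: 77, 43: 85, 52: 48}
box_d ly -1 {-57: 54, -50: 19, -49: 37, -44: 13, -43: 17, -42: 14}
box_d lx 1 {32: 44, 33: 60, 34: 61, 35: 65, 36: 67, 37: 76, 38: 61, 39: 69, 40: 60}
box_d lx -1 {-54: 27, -53: 12, -41: 34, -40: 34, -39: 32}
194 [463.50995579 -73.8541674   81.92554953] [480.59550804 -63.32882099  86.41612792]
```

Emit:
arm_command:
  rows: [0, 0, -30, 0, 10, 0, 0, -25, 0, 10, 0, 0, -12, 0, 10, 0, 0, -5, 0, 10, 0, 0, -2, 0, 10]

```text
clock: 51.2
eef_pos: [464.8, -16.6, 77.6]
eef_rot: [3.14, 0.0, 1.728]
wrist_force: [0.2, -0.1, -1.7]
finger_gap: 17.3
```

Emit:
arm_command:
  rows: [0, 0, 0, 0, 10, 0, 0, 0, 0, 26, 0, 0, 0, 0, 26, 0, 0, 0, 0, 26]

```text
clock: 51.7
eef_pos: [464.4, -16.6, 77.1]
eef_rot: [3.141, 0.0, 1.728]
wrist_force: [0.6, 0.2, 0.3]
finger_gap: 25.9
```

Emit:
arm_command:
  rows: [0, 0, 10, 0, 26, 0, 0, 30, 0, 26, 0, 0, 50, 0, 40, 0, 0, 50, 0, 40, 0, 40, 20, 0, 40]

```text
clock: 52.32
eef_pos: [465.0, 22.7, 240.6]
eef_rot: [3.137, 0.001, 1.725]
wrist_force: [0.1, 0.8, -0.7]
finger_gap: 40.0
```

```bash
python3 - <<'E'
from h import *
s=manip.read_state(); print(s["eef_pos"].round(1),s["eef_rot"].round(3))
P=pts(cam("scene")); 
r=P[(abs(P[:,0]-472)<40)&(abs(P[:,1]+40)<55)&(P[:,2]>79)&(P[:,2]<92)]; print(len(r)); 
for a in (-66,-16): k=r[abs(r[:,1]-a)<20]; print(len(k),k.mean(0).round(1) if len(k) else 0,k[:,2].max() if len(k) else 0)
E
```

```text
[465.   22.7 240.6] [3.137e+00 1.000e-03 1.725e+00]
61
30 [475.  -66.8  83.5] 86.94575711511197
31 [466.6 -18.5  83.3] 86.86120202123584
```

Emit:
arm_command:
  rows: [0, 40, 0, 0, 40, 1, 42, 0, 0, 40, 1, 42, 0, 0, 40, 1, 42, 0, 0, 40, 1, 42, 0, 0, 40]

```text
clock: 53.0
eef_pos: [468.1, 232.8, 237.7]
eef_rot: [3.141, -0.0, 1.728]
wrist_force: [0.6, -0.4, 0.0]
finger_gap: 40.0
```

Emit:
arm_command:
  rows: [1, 42, 0, 0, 40, 1, 42, 0, 0, 40, 1, 42, 0, 0, 40, 1, 42, 0, 0, 40, 0, 43.5, 0, 0, 40]

```text
clock: 53.62
eef_pos: [472.1, 444.2, 237.7]
eef_rot: [3.141, -0.0, 1.728]
wrist_force: [0.3, 0.1, 0.9]
finger_gap: 39.9
```

Emit:
arm_command:
  rows: [0, 0, 0, 0, 40, 0, 0, -30, 0, 40, 0, 0, 0, 0, 40, 0, 0, 0, 0, 40]

```text
clock: 54.12
eef_pos: [472.7, 442.6, 208.5]
eef_rot: [3.14, -0.001, 1.727]
wrist_force: [-0.8, 0.6, 0.7]
finger_gap: 39.9
```

```bash
python3 - <<'E'
from h import *
s=manip.read_state(); print(s["eef_pos"].round(1),s["eef_rot"].round(3),s["wrist_force"].round(1))
Q=pts(cam("wrist"))
r=Q[(np.hypot(Q[:,0]-473,Q[:,1]-443)<22)&(Q[:,2]>139)&(Q[:,2]<150)]
if len(r)>5: print("w",r[:,:2].min(0).round(1),r[:,:2].max(0).round(1),np.median(r[:,2]).round(1),len(r))
E
```

```text
[472.7 442.6 208.5] [ 3.140e+00 -1.000e-03  1.727e+00] [-0.8  0.6  0.7]
w [463.8 434.8] [481.  452.1] 144.5 453
```

Emit:
arm_command:
  rows: [0, 0.8, -30, 0, 40, 0, 0, -30, 0, 40, 0, 0, -13, 0, 40, 0, 0, 0, 0, 40, 0, 0, 0, 0, 10]

```text
clock: 54.8
eef_pos: [472.8, 444.1, 135.6]
eef_rot: [3.14, -0.001, 1.728]
wrist_force: [0.0, 0.8, 0.3]
finger_gap: 33.2
```

Emit:
arm_command:
  rows: [0, 0, 0, 0, 10, 0, 0, 0, 0, 10, 0, 0, 0, 0, 10, 0, 0, 0, 0, 10]

```text
clock: 55.3
eef_pos: [472.6, 443.9, 134.8]
eef_rot: [3.14, -0.001, 1.728]
wrist_force: [-0.2, -0.4, 5.6]
finger_gap: 17.0
```

Emit:
arm_command:
  rows: [0, 0, 15, 0, 10, 0, 0, 40, 0, 10, 0, 0, 40, 0, 10, 0, 0, 0, 0, 10]

```text
clock: 55.8
eef_pos: [472.9, 444.3, 232.9]
eef_rot: [3.137, -0.003, 1.728]
wrist_force: [0.3, 0.9, -2.0]
finger_gap: 17.2
```

Emit:
arm_command:
  rows: [0, -20, 0, 0, 10, 2, -40, 0, -7.5, 10, 2, -40, 0, -7.5, 10, 2, -40, 0, -7.5, 10, 2, -40, 0, -7.5, 10]

```text
clock: 56.42
eef_pos: [479.8, 262.2, 227.9]
eef_rot: [-3.14, 0.001, 1.2]
wrist_force: [0.1, 0.7, -2.1]
finger_gap: 16.9
```

Emit:
arm_command:
  rows: [2, -40, 0, -7.5, 10, 2, -40, 0, -7.5, 10, 2, -40, 0, -7.5, 10, 2, -40, 0, -7.5, 10, 2, -40, 0, -7.5, 10]

```text
clock: 57.05
eef_pos: [489.7, 62.4, 228.1]
eef_rot: [-3.141, 0.001, 0.546]
wrist_force: [1.2, 0.4, -1.8]
finger_gap: 16.9
```

Emit:
arm_command:
  rows: [2, -40, 0, -7.5, 10, 2, -40, 0, -7.5, 10, 0.4, -20.8, -30, -7.5, 10, 0, 0, -35, 0, 10, 0, 0, 0, 0, 10]

```text
clock: 57.68
eef_pos: [493.1, -37.1, 161.5]
eef_rot: [-3.14, 0.006, 0.157]
wrist_force: [-0.3, 0.1, -1.5]
finger_gap: 16.9
```

```bash
python3 - <<'E'
from h import *
s=manip.read_state(); print(s["eef_pos"].round(1),s["eef_rot"].round(3),s["finger_gap"])
w=cam("wrist"); Q=pts(w)
rim2(Q,"box_d",482.2,-38.9,9,15)
cv2.imwrite("pics/w16.png",w["image"])
E
```

```text
[493.1 -37.1 161.5] [-3.14   0.006  0.157] 16.907821889410272
box_d ly 1 {30: 13, 31: 18, 32: 13, 33: 15, 34: 15, 35: 10, 39: 20, 40: 70, 41: 63, 42: 52, 48: 43, 56: 25, 57: 16}
box_d ly -1 {-58: 33, -57: 11, -50: 44, -45: 61, -44: 59, -43: 69, -42: 13, -39: 12, -38: 14, -37: 14, -36: 12, -35: 13, -34: 13, -33: 16, -32: 11, -31: 10}
box_d lx 1 {33: 57, 34: 68, 35: 101, 36: 78, 37: 64, 38: 64, 39: 88, 40: 82}
box_d lx -1 {}
```

View pics/w16.png

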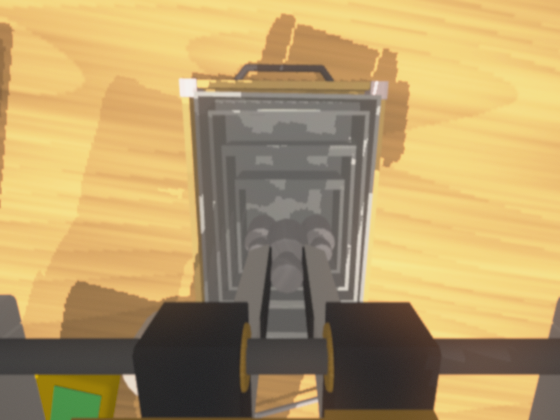

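Two weights stand in D at (258,240) and (318,240); the third hangs clear between them and the bar. Lower.

Emit:
arm_command:
  rows: [0, 0, -30, 0, 10, 0, 0, -20, 0, 10, 0, 0, 0, 0, 10, 0, 0, 0, 0, 10]

```text
clock: 58.22
eef_pos: [495.5, -37.0, 115.6]
eef_rot: [3.141, -0.002, 0.157]
wrist_force: [0.2, -0.6, -1.2]
finger_gap: 17.2
```

Emit:
arm_command:
  rows: [0, 0, -20, 0, 10, 0, 0, -12, 0, 10, 0, 0, -5, 0, 10, 0, 0, -2, 0, 10, 0, 0, 0, 0, 10]

```text
clock: 58.85
eef_pos: [494.9, -37.1, 75.3]
eef_rot: [3.141, -0.0, 0.157]
wrist_force: [0.5, 0.5, -2.1]
finger_gap: 16.7
```

Emit:
arm_command:
  rows: [0, 0, 0, 0, 26, 0, 0, 0, 0, 26, 0, 0, 0, 0, 26]

```text
clock: 59.22
eef_pos: [494.8, -37.1, 75.2]
eef_rot: [3.141, -0.0, 0.157]
wrist_force: [0.9, 0.4, 0.2]
finger_gap: 26.1
```

Emit:
arm_command:
  rows: [0, 0, 10, 0, 26, 0, 0, 30, 0, 26, 0, 0, 50, 0, 40, 0, 0, 50, 0, 40, 0, 50, 20, 0, 40]

```text
clock: 59.85
eef_pos: [495.4, 11.8, 238.6]
eef_rot: [3.14, -0.005, 0.153]
wrist_force: [0.1, 0.2, -0.8]
finger_gap: 39.9
```

Emit:
arm_command:
  rows: [5, 40, 0, 0, 40, 5, 40, 0, 0, 40, 5, 40, 0, 0, 40, 5, 40, 0, 0, 40, 0, 0, 0, 0, 40]

```text
clock: 60.48
eef_pos: [514.5, 174.8, 235.3]
eef_rot: [-3.141, -0.0, 0.16]
wrist_force: [0.4, -1.3, -0.1]
finger_gap: 40.1
```

```bash
python3 - <<'E'
from h import *
s=manip.read_state(); print(s["eef_pos"].round(1),s["eef_rot"].round(3))
c=cam("scene"); P=pts(c); np.savez("pics/scene17.npz",**c)
r=P[(abs(P[:,0]-480)<50)&(abs(P[:,1]+40)<55)&(P[:,2]>79)&(P[:,2]<92)]; print(len(r)); 
for x,y in ((472,-66),(464.5,-16.5),(495,-37)): k=r[np.hypot(r[:,0]-x,r[:,1]-y)<13]; print(len(k),k.mean(0).round(1) if len(k) else 0)
w=cam("wrist");Q=pts(w); np.savez("pics/wrist17.npz",**w)
for n,X in (("s",P),("w",Q)):
    r=X[(X[:,2]>87)&(X[:,2]<94)&(np.hypot(X[:,0]-541,X[:,1]-271.6)<40)]
    if len(r)>5: print(n,"knob",len(r),cv2.minAreaRect(r[:,:2].astype(np.float32)))
E
```

```text
[514.5 174.8 235.3] [-3.141 -0.     0.16 ]
91
29 [474.6 -67.1  83.2]
30 [466.7 -19.   83. ]
32 [494.7 -36.9  83.3]
s knob 99 ((543.065185546875, 269.8031005859375), (45.255859375, 12.04455280303955), 16.075773239135742)
w knob 679 ((541.1887817382812, 271.1556701660156), (46.56719970703125, 12.535279273986816), 16.909008026123047)
```

All three weights stand upright in D and the platter is clear. Now the selector: bar at 16.9°, axis at (541,271.5).

Emit:
arm_command:
  rows: [13, 48, 0, 4, 40, 13, 48.6, 0, 3.8, 40, 0, 0, -40, 0, 40, 0, 0, -40, 0, 40, 0, 0, 0, 0, 40]

```text
clock: 61.2
eef_pos: [539.8, 268.0, 152.9]
eef_rot: [3.141, 0.005, 0.292]
wrist_force: [0.1, 0.4, -0.0]
finger_gap: 40.2
```

Emit:
arm_command:
  rows: [0, 0, 0, 0, 40]

```text
clock: 61.32
eef_pos: [541.5, 269.1, 157.1]
eef_rot: [-3.141, -0.002, 0.292]
wrist_force: [0.1, -0.1, 0.3]
finger_gap: 40.2
```

```bash
python3 - <<'E'
from h import *
s=manip.read_state(); print(s["eef_pos"].round(1),s["eef_rot"].round(3),s["joints"].round(2))
w=cam("wrist");X=pts(w)
r=X[(X[:,2]>87)&(X[:,2]<94)&(np.hypot(X[:,0]-541,X[:,1]-271.6)<40)]
print("knob",len(r),cv2.minAreaRect(r[:,:2].astype(np.float32)))
E
```

```text
[541.5 269.1 157.1] [-3.141e+00 -2.000e-03  2.920e-01] [ 0.4   0.47  1.43 -0.    1.24  1.68]
knob 965 ((541.4827270507812, 271.4256896972656), (46.28592300415039, 11.247498512268066), 16.486974716186523)
```

Emit:
arm_command:
  rows: [0, 2.2, -30, 0, 40, 0, 0, -30, 0, 40, 0, 0, -14, 0, 40, 0, 0, -4, 0, 40, 0, 0, 0, 0, 40]
  newtons: 30

```text
clock: 62.0
eef_pos: [541.2, 271.9, 78.1]
eef_rot: [-3.141, -0.001, 0.293]
wrist_force: [0.9, 0.0, 0.2]
finger_gap: 40.1
```

Emit:
arm_command:
  rows: [0, 0, 0, 0, 5, 0, 0, 0, 0, 5, 0, 0, 0, 0, 5, 0, 0, 0, 0, 5]

```text
clock: 62.5
eef_pos: [541.2, 270.6, 77.3]
eef_rot: [3.14, -0.0, 0.293]
wrist_force: [1.5, -9.5, 2.4]
finger_gap: 11.6
```

Centred within ~1 mm; shift slightly and turn counter-clockwise 110°.

Emit:
arm_command:
  rows: [0, -0.8, 0, 9, 5, 0, 0, 0, 10, 5, 0, 0, 0, 10, 5, 0, 0, 0, 10, 5, 0, 0, 0, 0, 5]

```text
clock: 63.12
eef_pos: [541.1, 270.5, 77.2]
eef_rot: [3.141, -0.0, 0.973]
wrist_force: [3.7, -4.3, 0.8]
finger_gap: 12.0
```

Emit:
arm_command:
  rows: [0, 0, 0, 10, 5, 0, 0, 0, 10, 5, 0, 0, 0, 10, 5, 0, 0, 0, 10, 5, 0, 0, 0, 10, 5]

```text
clock: 63.75
eef_pos: [541.0, 270.7, 77.1]
eef_rot: [3.141, 0.0, 1.847]
wrist_force: [2.4, -2.6, 1.2]
finger_gap: 11.9
```

Emit:
arm_command:
  rows: [0, 0, 0, 10, 5, 0, 0, 0, 10, 5, 0, 0, 0, 1.5, 5, 0, 0, 0, 0, 5, 0, 0, 0, 0, 5]

```text
clock: 64.38
eef_pos: [540.9, 270.7, 77.1]
eef_rot: [3.141, 0.0, 2.216]
wrist_force: [2.2, -5.2, 1.6]
finger_gap: 11.9
```

Emit:
arm_command:
  rows: [0, 0, 0, 0, 40, 0, 0, 0, 0, 40, 0, 0, 0, 0, 40, 0, 0, 20, 0, 40, 0, 0, 60, 0, 40]

```text
clock: 65.0
eef_pos: [539.3, 270.5, 155.1]
eef_rot: [-3.136, -0.002, 2.221]
wrist_force: [0.1, 0.6, 1.2]
finger_gap: 40.0
```

Emit:
arm_command:
  rows: [0, -40, 60, 0, 40, 0, -40, 40, 0, 40, -20, -40, 0, 0, 40, 0, 0, 0, 0, 40]

```text
clock: 65.5
eef_pos: [520.2, 154.5, 249.8]
eef_rot: [3.141, 0.0, 2.219]
wrist_force: [1.5, 0.2, 0.2]
finger_gap: 40.1
```

```bash
python3 - <<'E'
from h import *
s=manip.read_state(); print(s["eef_pos"].round(1),s["clock"])
c=cam("scene"); P=pts(c); w=cam("wrist")
for X in (P,pts(w)):
    r=X[(X[:,2]>87)&(X[:,2]<94)&(np.hypot(X[:,0]-541,X[:,1]-271.6)<40)]
    if len(r)>5: print("knob",len(r),cv2.minAreaRect(r[:,:2].astype(np.float32)))
for x,y in ((472,-66),(464.5,-16.5),(495,-37)): k=P[(np.hypot(P[:,0]-x,P[:,1]-y)<13)&(P[:,2]>78)]; print(len(k),k.mean(0).round(1) if len(k) else 0)
for b,x,y,z in (("box_a",482,-36,6),("box_b",492,-37,9),("box_c",488,-38,12),("box_d",482,-39,15)):
    L,W_,h=DIM[b]; u=np.array([np.cos(.157),np.sin(.157)]); d=P[:,:2]-[x,y]; lx=d@u; ly=d@[-u[1],u[0]]
    o=[]
    for m in ((abs(lx-L/2+2)<3)&(abs(ly)<W_/2-6),(abs(lx+L/2-2)<3)&(abs(ly)<W_/2-6)): o.append(np.percentile(P[m,2],[60,85,95]).round(1))
    print(b,"rim z",o,"expected",z+h)
cv2.imwrite("pics/end.png",np.hstack([cv2.resize(c["image"][230:330,330:450],(400,333),interpolation=3),cv2.resize(c["image"][150:270,220:364],(400,333),interpolation=3)]))
E
```

```text
[520.2 154.5 249.8] 65.5
knob 103 ((542.6180419921875, 269.2542419433594), (14.106125831604004, 44.98862838745117), 35.53480529785156)
knob 688 ((540.302734375, 271.6093444824219), (12.310503005981445, 45.899436950683594), 36.3129997253418)
30 [474.6 -67.   83. ]
32 [466.7 -18.4  82.9]
32 [494.3 -37.   82.9]
box_a rim z [array([60.6, 69.6, 71.6]), array([46.2, 70.3, 71.4])] expected 70
box_b rim z [array([65.9, 67.1, 68.1]), array([67.2, 68.3, 68.8])] expected 67
box_c rim z [array([55.8, 64. , 65.4]), array([58.7, 63.4, 65.3])] expected 64
box_d rim z [array([56.6, 61.6, 62.7]), array([54.4, 60.8, 63. ])] expected 61
```

View pics/end.png

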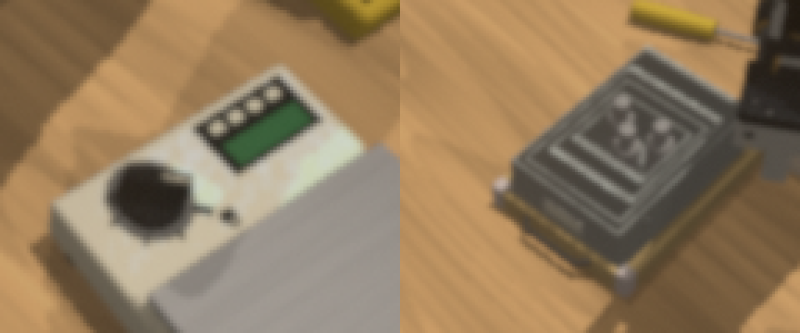

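The bar now lies at 126.3° (selector ≈ 0.80 rad) with its white end on the padlock side. Boxes are flat at the expected heights and the weights are standing in D. Handing in.

```bash
python3 -c "
from cell import manip
print(manip.sign_off()); print(manip.read_state()['clock'])"
```

```text
the job is handed in; nothing more can be done
None
the job is handed in; nothing more can be done
```

The job is done and handed in at about 65 s of robot time; no verdict was reported. Boxes A, B, C and D are nested in the tray, all three steel weights stand upright in the smallest box, and the selector is turned to the padlock mark. I left the red look-alike and the jar alone.

**Last checks:**
- **Boxes:** the rims read about 70, 67, 64 and 61 mm, as expected for flat nesting.
- **Weights:** the three knobs in box D read about 83 mm high, so the weights are upright.
- **Selector:** its bar lies at 126.3°, against 127.1° for the lock. That is about 0.80 rad, with the white end on the padlock side.

**What went wrong or disagreed:**
- **First try with box C:** it landed on B's rim with a wrist force of about 103 N, under the 120 N limit. B was about 5 mm off where I assumed, and I had ignored one odd reading. I set C on the bench, gripped it again, measured B again and placed C cleanly.
- **Cameras:** scene and wrist views disagreed by 2–3 mm, so I used the wrist camera.
- **Selector start:** the knob began at about 2.7 rad, between two detents. I did not find out why.
- **Jar:** I did not measure it again at the end. The arm only came near that corner when it picked up boxes A and B.

I viewed 16 pictures, two over the budget of 14.

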